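# Lock the coded spools on the reader carrier

## Task

Get the spool carrier ready for reading: turn every spool on it so that its orange code patch faces squarely to the reader bar, and push a spring clip sideways into the groove of its shaft, above the spool, until the clip snaps fully home. Leave an empty shaft without a clip and spare clips lying on the bench, then, when all spools are turned and clipped, press the green start button fully down and let go. Do not shift the wax block or the blue-lidded jar.

Things in the scene. Friction and masses are not known exactly. Their poses are not given: they have to be found in the camera images.
- carrier: fixed carrier: aluminium plate 12 mm thick, 425 mm along its row of four upright shafts (110 mm apart), reaching 48 mm before the row and 110 mm behind it; grey reader bar with four dark windows stands 74 to 108 mm behind the row, top 54 mm above the bench. Origin: middle of the shaft row, at bench level; x points squarely from the shaft row to the reader bar, y along the row, z up
- shaft1_groove (a point): leftmost shaft: point on its axis at the bottom of its groove, on the shoulder, 64 mm above the bench; axes as the carrier's. Shaft 30 mm diameter, shoulder 34 mm, then groove 22 mm diameter and 14 mm high, then a 30 mm cap (top 90 mm above the bench)
- shaft2_groove (a point): second from left shaft: point on its axis at the bottom of its groove, on the shoulder, 64 mm above the bench; axes as the carrier's. Shaft 30 mm diameter, shoulder 34 mm, then groove 22 mm diameter and 14 mm high, then a 30 mm cap (top 90 mm above the bench)
- shaft3_groove (a point): third from left shaft: point on its axis at the bottom of its groove, on the shoulder, 64 mm above the bench; axes as the carrier's. Shaft 30 mm diameter, shoulder 34 mm, then groove 22 mm diameter and 14 mm high, then a 30 mm cap (top 90 mm above the bench)
- shaft4_groove (a point): rightmost shaft: point on its axis at the bottom of its groove, on the shoulder, 64 mm above the bench; axes as the carrier's. Shaft 30 mm diameter, shoulder 34 mm, then groove 22 mm diameter and 14 mm high, then a 30 mm cap (top 90 mm above the bench)
- spool1_mid (a point): white spool on one of the shafts (any; may be absent), captive under its shoulder, free to turn about it between four 6 mm high pins at its foot: 56 mm diameter, 50 mm high; the point is its centre, 37 mm above the bench; its top is 2 mm below the shaft's shoulder. x axis points to the middle of its orange code patch (17 x 36 mm on its side, with an orange dash above it on the top)
- spool2_mid (a point): white spool on one of the shafts (any; may be absent), captive under its shoulder, free to turn about it between four 6 mm high pins at its foot: 56 mm diameter, 50 mm high; the point is its centre, 37 mm above the bench; its top is 2 mm below the shaft's shoulder. x axis points to the middle of its orange code patch (17 x 36 mm on its side, with an orange dash above it on the top)
- spool3_mid (a point): white spool on one of the shafts (any; may be absent), captive under its shoulder, free to turn about it between four 6 mm high pins at its foot: 56 mm diameter, 50 mm high; the point is its centre, 37 mm above the bench; its top is 2 mm below the shaft's shoulder. x axis points to the middle of its orange code patch (17 x 36 mm on its side, with an orange dash above it on the top)
- spool4_mid (a point): white spool on one of the shafts (any; may be absent), captive under its shoulder, free to turn about it between four 6 mm high pins at its foot: 56 mm diameter, 50 mm high; the point is its centre, 37 mm above the bench; its top is 2 mm below the shaft's shoulder. x axis points to the middle of its orange code patch (17 x 36 mm on its side, with an orange dash above it on the top)
- clip1_grip (a point): spring clip, flat on the black 3 mm mat: yellow foot and upright tab, two sprung steel jaws; 75 mm long, 40 mm wide (50 mm at the flared mouth), 8 mm thick, 74 g. Point: tab's gripping centre, 28 mm above the underside; tab 12 mm thick (y), 22 mm (x), 8 to 42 mm above the underside. x axis from tab to mouth, z up
- clip1_seat (a point): seat point of that clip: on its underside, where the shaft's axis lies when home; 36 mm ahead (+x) of and 28 mm below the gripping point, same axes. Pushed level, mouth first, the mouth (16 mm at rest) springs open, from about 10 mm before home, and snaps shut round the 22 mm groove; it takes 5 to 15 N. Home, its tab stands 106 mm above the bench
- clip2_grip (a point): spring clip, flat on the black 3 mm mat: yellow foot and upright tab, two sprung steel jaws; 75 mm long, 40 mm wide (50 mm at the flared mouth), 8 mm thick, 74 g. Point: tab's gripping centre, 28 mm above the underside; tab 12 mm thick (y), 22 mm (x), 8 to 42 mm above the underside. x axis from tab to mouth, z up
- clip2_seat (a point): seat point of that clip: on its underside, where the shaft's axis lies when home; 36 mm ahead (+x) of and 28 mm below the gripping point, same axes. Pushed level, mouth first, the mouth (16 mm at rest) springs open, from about 10 mm before home, and snaps shut round the 22 mm groove; it takes 5 to 15 N. Home, its tab stands 106 mm above the bench
- clip3_grip (a point): spring clip, flat on the black 3 mm mat: yellow foot and upright tab, two sprung steel jaws; 75 mm long, 40 mm wide (50 mm at the flared mouth), 8 mm thick, 74 g. Point: tab's gripping centre, 28 mm above the underside; tab 12 mm thick (y), 22 mm (x), 8 to 42 mm above the underside. x axis from tab to mouth, z up
- clip3_seat (a point): seat point of that clip: on its underside, where the shaft's axis lies when home; 36 mm ahead (+x) of and 28 mm below the gripping point, same axes. Pushed level, mouth first, the mouth (16 mm at rest) springs open, from about 10 mm before home, and snaps shut round the 22 mm groove; it takes 5 to 15 N. Home, its tab stands 106 mm above the bench
- clip4_grip (a point): spring clip, flat on the black 3 mm mat: yellow foot and upright tab, two sprung steel jaws; 75 mm long, 40 mm wide (50 mm at the flared mouth), 8 mm thick, 74 g. Point: tab's gripping centre, 28 mm above the underside; tab 12 mm thick (y), 22 mm (x), 8 to 42 mm above the underside. x axis from tab to mouth, z up
- clip4_seat (a point): seat point of that clip: on its underside, where the shaft's axis lies when home; 36 mm ahead (+x) of and 28 mm below the gripping point, same axes. Pushed level, mouth first, the mouth (16 mm at rest) springs open, from about 10 mm before home, and snaps shut round the 22 mm groove; it takes 5 to 15 N. Home, its tab stands 106 mm above the bench
- start_top (a point): top centre of the round green push button (24 mm diameter) on top of the reader bar, half-way along it, behind the gap between the two inner shafts; press straight down
- start (a joint): travel of the green button, m: 0 released, 0.006 fully down (springs back; about 4 N)
- wax_block: pink-red wax block 32 x 68 x 11 mm, a bystander; origin at the centre of its underside
- jar_blue: white jar with blue lid, 48 mm diameter, 62 mm high, a bystander; origin at the centre of its underside
Mind the look-alikes: they are no part of the job. Leave any pink look-alike of the part that bears clip2_grip alone. Leave any red look-alike of the part that bears clip1_grip alone.

How it is judged (in metres and radians):
On the way, in this order (a step that is already met when the one before it is completed fails the run):
1. every spool faces the reader and is held by a clip that is home in its shaft's groove (angle between the y axis of each of spool1_mid, spool2_mid, spool3_mid, spool4_mid and the y axis of carrier, either way round below 0.22 rad and x of start_top in the frame of spool1_mid above 0.04 m and ((horizontal distance between clip1_seat and spool1_mid below 0.005 m and height (world z) of clip1_seat between 0.06 and 0.07 m and angle between clip1_seat's own z axis and vertical below 0.25 rad) or (horizontal distance between clip2_seat and spool1_mid below 0.005 m and height (world z) of clip2_seat between 0.06 and 0.07 m and angle between clip2_seat's own z axis and vertical below 0.25 rad) or (horizontal distance between clip3_seat and spool1_mid below 0.005 m and height (world z) of clip3_seat between 0.06 and 0.07 m and angle between clip3_seat's own z axis and vertical below 0.25 rad) or (horizontal distance between clip4_seat and spool1_mid below 0.005 m and height (world z) of clip4_seat between 0.06 and 0.07 m and angle between clip4_seat's own z axis and vertical below 0.25 rad)) and x of start_top in the frame of spool2_mid above 0.04 m and ((horizontal distance between clip1_seat and spool2_mid below 0.005 m and height (world z) of clip1_seat between 0.06 and 0.07 m and angle between clip1_seat's own z axis and vertical below 0.25 rad) or (horizontal distance between clip2_seat and spool2_mid below 0.005 m and height (world z) of clip2_seat between 0.06 and 0.07 m and angle between clip2_seat's own z axis and vertical below 0.25 rad) or (horizontal distance between clip3_seat and spool2_mid below 0.005 m and height (world z) of clip3_seat between 0.06 and 0.07 m and angle between clip3_seat's own z axis and vertical below 0.25 rad) or (horizontal distance between clip4_seat and spool2_mid below 0.005 m and height (world z) of clip4_seat between 0.06 and 0.07 m and angle between clip4_seat's own z axis and vertical below 0.25 rad)) and x of start_top in the frame of spool3_mid above 0.04 m and ((horizontal distance between clip1_seat and spool3_mid below 0.005 m and height (world z) of clip1_seat between 0.06 and 0.07 m and angle between clip1_seat's own z axis and vertical below 0.25 rad) or (horizontal distance between clip2_seat and spool3_mid below 0.005 m and height (world z) of clip2_seat between 0.06 and 0.07 m and angle between clip2_seat's own z axis and vertical below 0.25 rad) or (horizontal distance between clip3_seat and spool3_mid below 0.005 m and height (world z) of clip3_seat between 0.06 and 0.07 m and angle between clip3_seat's own z axis and vertical below 0.25 rad) or (horizontal distance between clip4_seat and spool3_mid below 0.005 m and height (world z) of clip4_seat between 0.06 and 0.07 m and angle between clip4_seat's own z axis and vertical below 0.25 rad)) and x of start_top in the frame of spool4_mid above 0.04 m and ((horizontal distance between clip1_seat and spool4_mid below 0.005 m and height (world z) of clip1_seat between 0.06 and 0.07 m and angle between clip1_seat's own z axis and vertical below 0.25 rad) or (horizontal distance between clip2_seat and spool4_mid below 0.005 m and height (world z) of clip2_seat between 0.06 and 0.07 m and angle between clip2_seat's own z axis and vertical below 0.25 rad) or (horizontal distance between clip3_seat and spool4_mid below 0.005 m and height (world z) of clip3_seat between 0.06 and 0.07 m and angle between clip3_seat's own z axis and vertical below 0.25 rad) or (horizontal distance between clip4_seat and spool4_mid below 0.005 m and height (world z) of clip4_seat between 0.06 and 0.07 m and angle between clip4_seat's own z axis and vertical below 0.25 rad)) and (height (world z) of clip1_seat below 0.03 m or horizontal distance between clip1_seat and spool1_mid below 0.005 m or horizontal distance between clip1_seat and spool2_mid below 0.005 m or horizontal distance between clip1_seat and spool3_mid below 0.005 m or horizontal distance between clip1_seat and spool4_mid below 0.005 m) and (height (world z) of clip2_seat below 0.03 m or horizontal distance between clip2_seat and spool1_mid below 0.005 m or horizontal distance between clip2_seat and spool2_mid below 0.005 m or horizontal distance between clip2_seat and spool3_mid below 0.005 m or horizontal distance between clip2_seat and spool4_mid below 0.005 m) and (height (world z) of clip3_seat below 0.03 m or horizontal distance between clip3_seat and spool1_mid below 0.005 m or horizontal distance between clip3_seat and spool2_mid below 0.005 m or horizontal distance between clip3_seat and spool3_mid below 0.005 m or horizontal distance between clip3_seat and spool4_mid below 0.005 m) and (height (world z) of clip4_seat below 0.03 m or horizontal distance between clip4_seat and spool1_mid below 0.005 m or horizontal distance between clip4_seat and spool2_mid below 0.005 m or horizontal distance between clip4_seat and spool3_mid below 0.005 m or horizontal distance between clip4_seat and spool4_mid below 0.005 m)), for 0.2 s.
2. the green button is pressed down (value of joint start above 0.0045 m), for 0.05 s.
At the end, for the whole second after the job is handed in: Each spool present faces the reader within 0.22 rad, and a clip is home on its shaft: seat within 5 mm of the spool's axis, 60 to 70 mm above the bench, tilt under 0.25 rad. All other clips lie low on the bench, none on an empty shaft. Button pressed once all that held, and up again (all of step 1 and value of joint start below 0.002 m); the robot touches nothing.
It fails at once if the wax block is shifted by more than 30 mm (distance of wax_block from where it was at the start of the episode above 0.03 m).
It fails at once if the jar blue is shifted by more than 30 mm (distance of jar_blue from where it was at the start of the episode above 0.03 m).
Of spool1, spool2, spool3, spool4 only 3 to 4 are there at a start; the rules pass over those that are not, and their reading is None.
At some moment in a run one of clip1, clip2, clip3, clip4 may be knocked a few centimetres aside while the robot is not near it.
Once in a run the grip may slacken for a moment while it holds something.
It also fails if it takes over 210 s, if anything falls off the work surface, if the arm or the gripper's body presses on something with over 40 N, if the wrist force passes 120 N, or if a joint passes its speed limit or range.

## Robot

A 6-joint arm with a two-finger parallel gripper is mounted at the origin on a cart in front of the work surface, level with it; the furniture and walls round the work are solid. World frame = base frame: x ahead of the robot, y to its left, z up, the work surface at z = 0. Lengths are in mm, angles in rad, forces in N, time in s.
With the tool pointing down it reaches from about 375 to 750 mm from the base axis. Payload 9 kg.
Tool frame: the origin (TCP) lies at the very end of the fingers, on their centre line; the grasp point (between the pads) lies manip.hold_point_z behind it (manip.hold_point_z is the distance from the TCP to the grasp point, in mm); z points along the fingers, y is the direction in which the jaws open and shut (so a half turn about z gives the same grasp; the last joint's range is limited). The gripper opens to 85 mm and grips with 20 to 120 N. Pads are 22 mm wide; open, the fingers measure 114 mm over their backs; the gripper's body (76 mm by 85 mm) begins 54 mm behind the grasp point. The pads swing forward as they close: fully open they stand 13 mm farther back than shut.
Start: joints at [1.05, 0.104, 0.097, 1.564, 0, 1.353], TCP at [178.921, 572.734, 231.331] pointing down, gripper open.
Joint ranges: [-2.99, 2.99], [-0.84, 1.86], [-1.1, 1.16], [-1.84, 2.11], [-1.51, 1.56], [-3.14, 3.14]. Speed limits (rad/s): [2.22, 2.22, 2.57, 3.14, 3.14, 3.14].

## Interface

Orientations are given as [roll, pitch, yaw] about the fixed x, y, z axes, in that order (R = Rz(yaw) Ry(pitch) Rx(roll)).
In Python, from plant import manip gives the robot as it stands.
- The arm moves only by the tool play_rows, never from a script. Its argument "series" is a list of rows, each a list of 3 entries, a list of its own where there are three numbers: the shift along the tool's x, y, z in m, then the turn about the tool's z in degrees, then the closure, from 0 (fully open) to 1 (shut). A call has 1 to 5 rows; each row is the pose to reach, as a shift and turn from the pose commanded when the call began, along the tool's axes at that moment; what a row does not reach only later rows make up. A row lasts 1/12 s, in which the tool goes at most 41.7 mm and 7.16 degrees, less where a joint would pass 70% of its speed; a pose out of reach is approached as far as the arm can. A call with a gripper value outside its range is refused whole. The fingers move at their own pace and stop on an object; the grip force is fixed at half the most. Time passes only in rows, so rows that repeat a pose let the fingers close. It gives the time, the measured TCP pose, the force and the opening at its end, in the units of the state.
- manip.sense(): the state, without advancing time (a new reading comes with each control period).
- manip.camera(name): name is "scene" or "top" or "wrist"; returns the picture (400x640x3 uint8, red, green, blue); there is no depth.
- manip.camera_model(name): a dict with "fx", "fy", "cx", "cy" (pixels), "eye" and "attitude" of the camera in the world. Camera axes: x right, y up, looking along -z (the intrinsics and any distortion apply to the point x, -y, -z); pixel columns grow to the right and rows downward; lengths in mm; the calibration is good to about 2 mm. A picture is of the moment at which its call begins: read the wrist's pose just before it. camera_model takes no time and is no camera call; for the wrist camera it gives the pose at the moment of the call.
- manip.close_job(): hands the job in, once; it reports no verdict.
The state is a dict: "time_s": time; "joints": joint angles; "joint_vel": joint speeds; "effort": joint torques, N m; "ee_pos": TCP position; "tool_rot": TCP orientation; "force": force on the tool from outside, world axes, zero at the start; "ft_torque": the same for the moment, N m; "finger_gap": finger opening in mm.
Only numpy, scipy, OpenCV 4.12 (cv2) and the standard library are available. Lean on these libraries where they do the work, as an engineer would, in place of code of your own. Each camera call takes 0.05 s, during which the arm holds its last target.

## Working session

There is one attempt and no reset: what is moved stays moved. The work goes in short steps, Python scripts to look and compute and a tool call to move; the robot and the scene stay as the last step left them, time stands still between calls to the robot, and variables do not carry over. Pictures are saved under pics/ and viewed, and the job is handed in when it is done.

Besides the shell and the picture viewer there is one more tool, called as a command line: name --argument value ..., lists and objects as JSON in quotes. play_rows: Moves the arm, as the interface text tells. Its arguments: {"type":"object","properties":{"series":{"type":"array","items":{"type":"array"}}},"required":["series"]}

```bash
ls; mkdir -p pics
cat > h.py <<'E'
import numpy as np, cv2
from plant import manip
def snap(name,fn):
    m=manip.camera_model(name); im=np.array(manip.camera(name)); cv2.imwrite('pics/'+fn,im[:,:,::-1]); return im,m
E
python3 - <<'E'
from h import *
print(manip.sense()); print(manip.hold_point_z)
for n in ['scene','top','wrist']:
    im,m=snap(n,n+'0.png'); print(n,m)
E
```

```text
pics
{'time_s': 0.0, 'joints': array([1.05028576e+00, 1.04686000e-01, 9.64373757e-02, 1.56389747e+00,
       1.15804794e-05, 1.35312857e+00]), 'joint_vel': array([ 0.00121235, -0.00053607,  0.00016899, -0.00066392, -0.00055406,
        0.00076846]), 'effort': array([ 1.47352090e-03, -5.56948256e+01,  5.03637278e+01,  1.73504208e-02,
       -8.87783722e-05,  4.49963932e-05]), 'ee_pos': array([178.73548692, 572.40092868, 230.51256208]), 'tool_rot': array([-3.14027724e+00, -3.02792730e-04,  2.83874964e+00]), 'force': array([ 0.45272222, -0.90060656, -0.6025623 ]), 'ft_torque': array([-0.00469602,  0.00144918, -0.05605582]), 'finger_gap': 85.76650453849336}
18.700000000000003
scene {'fx': 464.6458904032101, 'fy': 464.6458904032101, 'cx': 321.04136070391866, 'cy': 198.2378194005732, 'eye': array([ -537.60389111, -1027.25512203,   729.2641835 ]), 'attitude': array([ 1.12007946,  0.01006873, -0.92853523])}
top {'fx': 470.9711015460373, 'fy': 470.9711015460373, 'cx': 312.7469643689743, 'cy': 203.61146248280616, 'eye': array([-180.24064095, -389.31984006, 1624.52056209]), 'attitude': array([ 0.45617238, -0.01281652, -1.28355792])}
wrist {'fx': 331.95379136636967, 'fy': 331.95379136636967, 'cx': 319.4931257135372, 'cy': 198.8578043378415, 'eye': array([109.57142162, 594.7113429 , 372.90668609]), 'attitude': array([-2.86497105e-01,  1.10404722e-03,  1.26864284e+00])}
```

View pics/scene0.png

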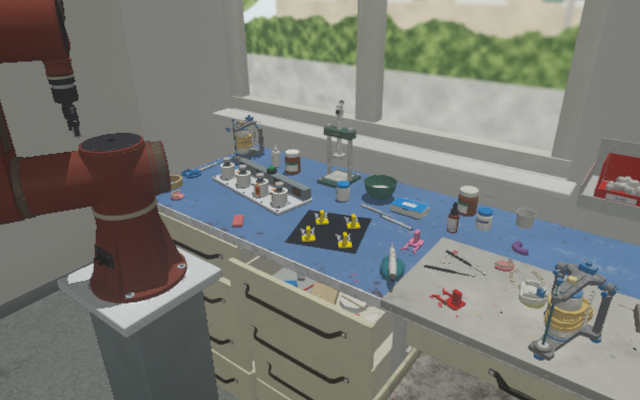

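View pics/top0.png

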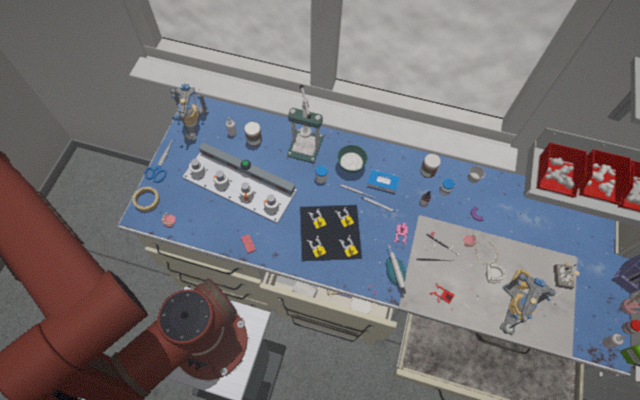

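View pics/wrist0.png

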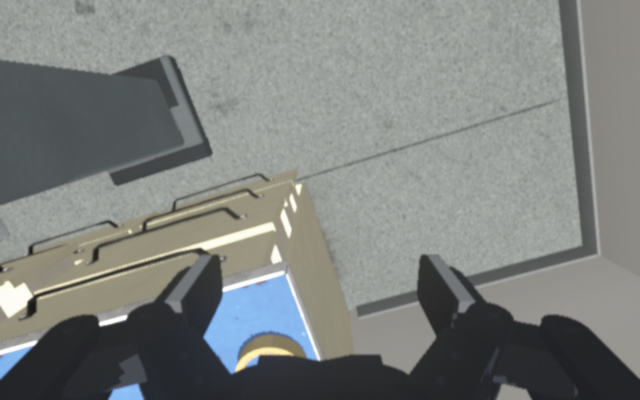

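```bash
cat >> h.py <<'E'
from scipy.spatial.transform import Rotation as Ro
def rot(a): return Ro.from_euler('xyz',a).as_matrix()
def proj(m,P):
    P=np.atleast_2d(P); c=(P-m['eye'])@rot(m['attitude'])
    return np.c_[m['cx']+m['fx']*c[:,0]/-c[:,2], m['cy']-m['fy']*c[:,1]/-c[:,2]]
def unproj(m,uv,z):
    uv=np.atleast_2d(uv).astype(float); d=np.c_[(uv[:,0]-m['cx'])/m['fx'],-(uv[:,1]-m['cy'])/m['fy'],-np.ones(len(uv))]@rot(m['attitude']).T
    return m['eye']+d*((z-m['eye'][2])/d[:,2])[:,None]
def crop(im,box,k,fn):
    u0,v0,u1,v1=box; c=cv2.resize(im[v0:v1,u0:u1],None,fx=k,fy=k,interpolation=cv2.INTER_CUBIC); cv2.imwrite('pics/'+fn,c[:,:,::-1])
E
python3 - <<'E'
from h import *
print(manip.camera_model('top').keys())
im=cv2.imread('pics/top0.png')[:,:,::-1]
crop(im,(175,135,375,265),4,'topz.png')
im=cv2.imread('pics/scene0.png')[:,:,::-1]
crop(im,(205,140,395,260),4,'scenez.png')
m=manip.camera_model('top')
for uv in [(196,167),(271,203),(247,243),(330,232),(321,176)]: print(uv,unproj(m,uv,0))
s=manip.sense(); w=manip.camera_model('wrist'); R=rot(s['tool_rot'])
print(R, (w['eye']-s['ee_pos'])@R, Ro.from_matrix(R.T@rot(w['attitude'])).as_matrix())
E
```

```text
dict_keys(['fx', 'fy', 'cx', 'cy', 'eye', 'attitude'])
(196, 167) [[611.40942665 307.39972253   0.        ]]
(271, 203) [[546.31981303 -29.22546312   0.        ]]
(247, 243) [[365.1014167    2.64514008   0.        ]]
(330, 232) [[ 495.60130924 -278.56291687    0.        ]]
(321, 176) [[ 716.37656491 -180.22155069    0.        ]]
[[-9.54522962e-01  2.98136991e-01 -4.98931153e-04]
 [ 2.98137334e-01  9.54522569e-01 -8.91411118e-04]
 [ 2.10478418e-04 -9.99622385e-04 -9.99999478e-01]] [  72.68593119    0.46741331 -142.28947498] [[ 5.86912167e-04  9.59168252e-01  2.82835498e-01]
 [ 9.99999825e-01 -5.40390333e-04 -2.42497187e-04]
 [-7.97540339e-05  2.82835591e-01 -9.59168401e-01]]
```

View pics/topz.png

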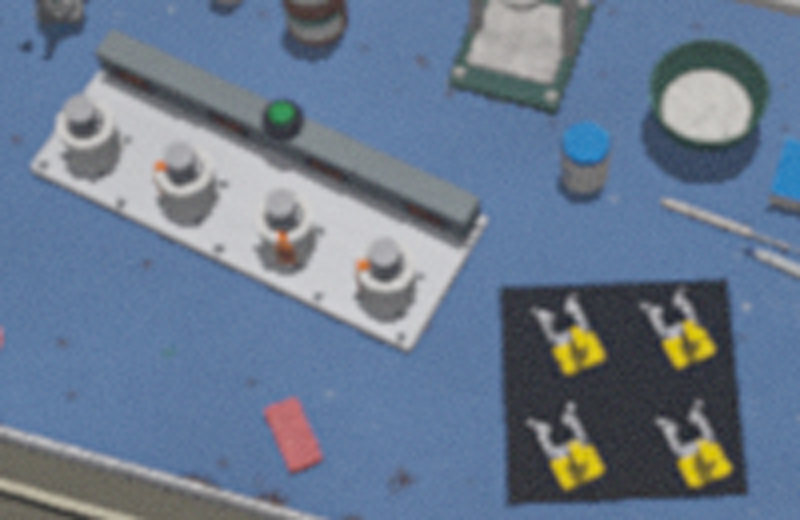

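View pics/scenez.png

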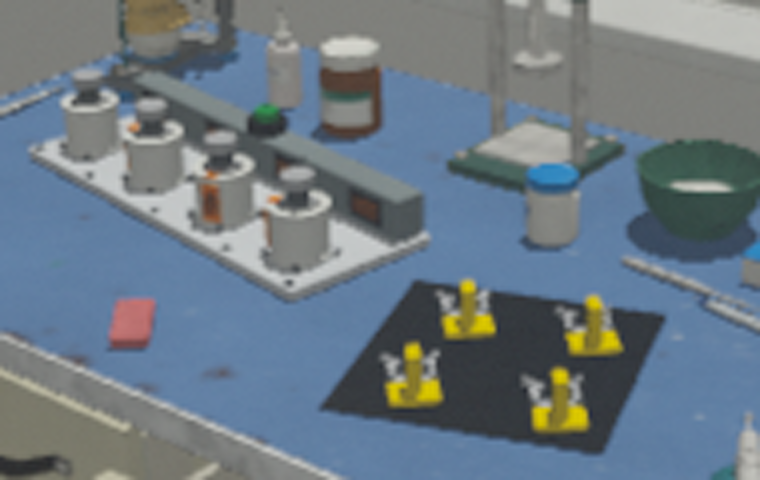

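```bash
cat >> h.py <<'E'
def go(x,y,z,yawdeg):
    s=manip.sense(); R=rot(s['tool_rot']); d=R.T@(np.array([x,y,z])-s['ee_pos'])
    xa=R[:,0]; cur=np.degrees(np.arctan2(xa[1],xa[0])); t=-((yawdeg-cur+180)%360-180)
    print('t',round(s['time_s'],2),'pos',s['ee_pos'].round(1),'yaw',round(cur,2),'gap',round(s['finger_gap'],1),'F',s['force'].round(1),'j',s['joints'].round(2))
    print('  delta m',(d/1000).round(4),'turn',round(t,2))
E
python3 - <<'E'
from h import *
go(400,150,320,169)
E
```

```text
t 0.15 pos [178.8 572.5 230.7] yaw 162.65 gap 85.2 F [ 0.5 -0.6  0.4] j [ 1.05  0.1   0.1   1.56 -0.    1.35]
  delta m [-0.3371 -0.3374 -0.089 ] turn -6.35
```

play_rows --series '[[[-0.04,-0.04,-0.0105],-1,0],[[-0.08,-0.08,-0.021],-2,0],[[-0.12,-0.12,-0.032],-3,0],[[-0.15,-0.15,-0.04],-4,0],[[-0.17,-0.17,-0.045],-5,0]]'

```text
time_s: 0.57
ee_pos: [274.1, 389.7, 269.8]
tool_rot: [-3.141, -0.0, 2.928]
force: [1.3, -0.1, 0.2]
finger_gap: 85.5
```

```bash
python3 -c "
from h import *
go(400,150,320,169)"
```

```text
t 0.57 pos [274.1 389.7 269.8] yaw 167.74 gap 85.5 F [ 1.3 -0.1  0.2] j [ 0.68 -0.26 -0.18  1.65 -0.    0.9 ]
  delta m [-0.1739 -0.2075 -0.0502] turn -1.26
```

play_rows --series '[[[-0.17,-0.2,-0.05],-1,0],[[-0.17,-0.2,-0.05],-1,0],[[-0.17,-0.2,-0.05],-1,0],[[-0.17,-0.2,-0.05],-1,0],[[-0.17,-0.2,-0.05],-1,0]]'

```text
time_s: 0.98
ee_pos: [370.4, 208.9, 309.1]
tool_rot: [3.141, 0.0, 2.944]
force: [1.1, 0.4, 0.2]
finger_gap: 85.5
```

play_rows --series '[[[0,-0.0,0],0,0],[[0,-0.0,0],0,0],[[0,-0.0,0],0,0],[[0,-0.0,0],0,0]]'

```text
time_s: 1.32
ee_pos: [369.5, 211.5, 308.4]
tool_rot: [3.141, -0.001, 2.945]
force: [-0.3, -0.3, -0.3]
finger_gap: 85.3
```

```bash
python3 -c "
from h import *
go(400,150,320,169)
im,m=snap('wrist','w1.png'); import json; json.dump({k:np.array(v).tolist() for k,v in m.items()},open('w1.json','w'))"
```

```text
t 1.32 pos [369.5 211.5 308.4] yaw 168.73 gap 85.3 F [-0.3 -0.3 -0.3] j [ 0.21 -0.39 -0.21  1.75  0.    0.41]
  delta m [-0.0419 -0.0544 -0.0116] turn -0.27
```

View pics/w1.png

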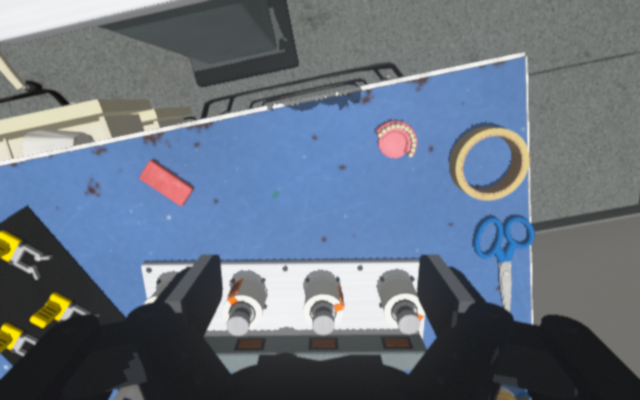

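```bash
python3 -c "
from h import *
go(560,120,320,169)"
```

```text
t 1.37 pos [369.4 211.7 308.5] yaw 168.77 gap 85.3 F [ 0.7  0.  -0. ] j [ 0.21 -0.39 -0.21  1.75  0.    0.41]
  delta m [-0.2048 -0.0528 -0.0117] turn -0.23
```

play_rows --series '[[[-0.04,-0.01,-0.002],-0.2,0],[[-0.08,-0.02,-0.004],-0.2,0],[[-0.12,-0.03,-0.008],-0.2,0],[[-0.16,-0.04,-0.01],-0.2,0],[[-0.2,-0.053,-0.011],-0.2,0]]'

```text
time_s: 1.78
ee_pos: [556.7, 120.6, 319.5]
tool_rot: [3.141, 0.0, 2.95]
force: [0.9, 0.2, 0.5]
finger_gap: 85.6
```

play_rows --series '[[[0,-0.0,0],0,0],[[0,-0.0,0],0,0],[[0,-0.0,0],0,0],[[0,-0.0,0],0,0]]'

```text
time_s: 2.12
ee_pos: [554.5, 121.1, 320.3]
tool_rot: [3.141, 0.001, 2.949]
force: [-0.6, -0.5, 0.3]
finger_gap: 85.2
```

```bash
cat >> h.py <<'E'
import json
def snapj(n,name):
    s=manip.sense(); im,m=snap(n,name+'.png'); json.dump({k:np.array(v).tolist() for k,v in m.items()},open(name+'.json','w')); return im,m
def load(name):
    return cv2.imread('pics/'+name+'.png')[:,:,::-1].copy(), {k:np.array(v) for k,v in json.load(open(name+'.json')).items()}
E
python3 -c "
from h import *
go(560,120,320,169)
snapj('wrist','w2')"
```

```text
t 2.12 pos [554.5 121.1 320.3] yaw 168.98 gap 85.2 F [-0.6 -0.5  0.3] j [-0.02  0.04  0.2   1.72  0.    0.18]
  delta m [-0.0056 -0.      0.0003] turn -0.02
```

View pics/w2.png

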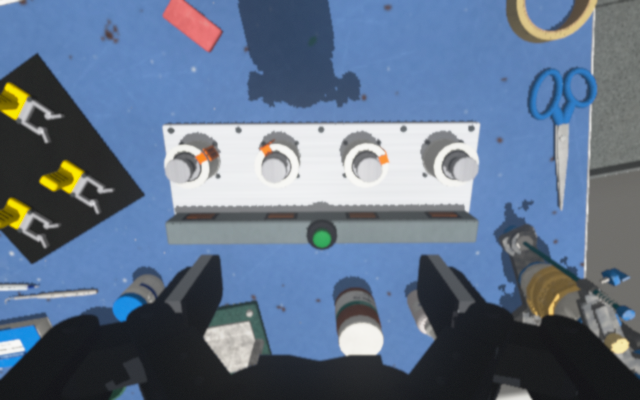

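```bash
python3 -c "
from h import *
im,m=load('w2'); crop(im,(150,110,330,255),4,'w2a.png'); crop(im,(310,110,490,255),4,'w2b.png'); crop(im,(0,40,150,270),3,'w2c.png')"
```

```text
(no output)
```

View pics/w2a.png

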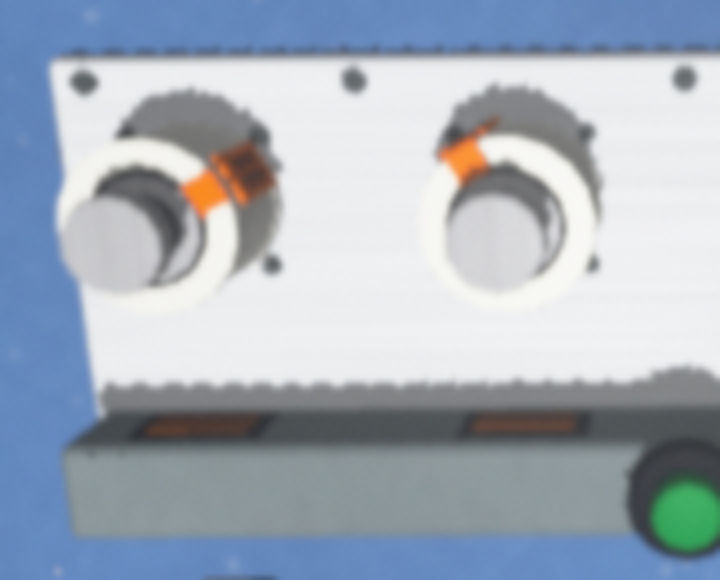

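View pics/w2b.png

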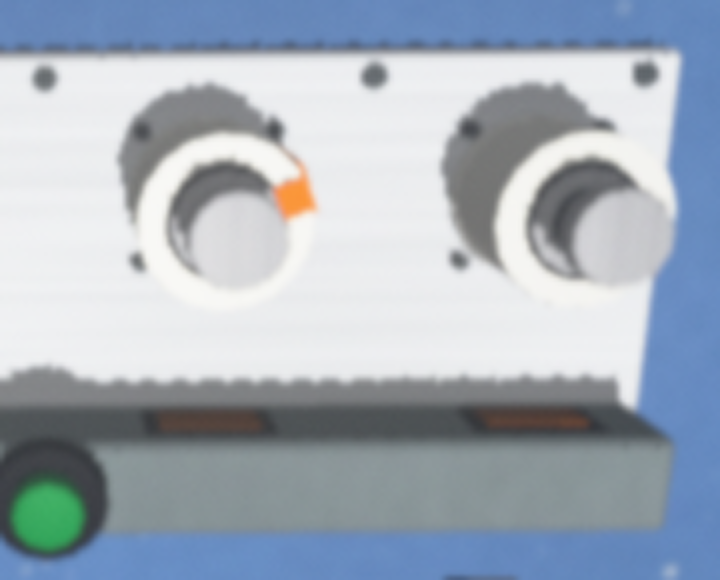

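View pics/w2c.png

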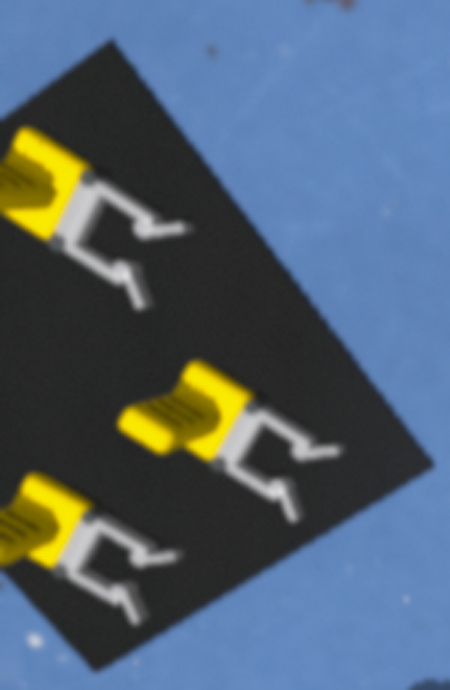

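```bash
cat > fit.py <<'E'
from h import *
from scipy.optimize import least_squares
im,m=load('w2')
obs=[((-48,-212.5,12),(162.5,125)),((-48,212.5,12),(480,122.5))]
ys=[165,55,-55,-165]
for y,uv in zip(ys,[(465.75,169.25),(370,170.5),(273.75,170.5),(178,171.25)]): obs.append(((0,y,90),uv))
for y,uv in zip(ys,[(456.75,164.5),(366.25,164.5),(277.5,165),(187,165.5)]): obs.append(((0,y,62),uv))
L=np.array([o[0] for o in obs],float); U=np.array([o[1] for o in obs])
def W(p,L):
    c,s=np.cos(p[2]),np.sin(p[2]); return np.c_[p[0]+c*L[:,0]-s*L[:,1],p[1]+s*L[:,0]+c*L[:,1],L[:,2]]
f=lambda p:(proj(m,W(p,L))-U).ravel()
r=least_squares(f,[580,140,-0.19],x_scale=[1,1,.01]); p=r.x
print('carrier',p[:2].round(1),'yaw deg',np.degrees(p[2]).round(2)); print(r.fun.reshape(-1,2).round(1).tolist())
print('shafts',W(p,np.array([[0,y,0] for y in ys],float)).round(1).tolist())
print('btn',W(p,np.array([[91.,0,0]])).round(1), unproj(m,(321.75,239.25),66).round(1))
sh=W(p,np.array([[0,y,62] for y in ys],float))
for n,i,uv in [('s2',1,(310+294/4,110+196/4)),('s3',2,(150+465/4,110+160/4)),('s4',3,(150+205/4,110+195/4))]:
    d=unproj(m,uv,62)[0]-sh[i]; a=np.degrees(np.arctan2(d[1],d[0]))-np.degrees(p[2]); print(n,'patch angle in carrier',a.round(1),'r',np.hypot(d[0],d[1]).round(1))
for n in ['top','scene']:
    mm=manip.camera_model(n); q=proj(mm,W(p,np.array([[0,y,90] for y in ys]+[[-48,-212.5,12],[-48,212.5,12]],float))); print(n,q.round(1).tolist())
np.save('car.npy',p)
E
python3 fit.py
```

```text
carrier [558.4 123.8] yaw deg -10.63
[[-1.4, -1.2], [1.7, -0.7], [0.8, 0.1], [0.1, -0.6], [-0.1, 0.0], [-0.6, -0.1], [0.0, 0.3], [0.5, 0.9], [-0.8, 0.9], [-0.2, 1.0]]
shafts [[588.8, 286.0, 0.0], [568.5, 177.9, 0.0], [548.2, 69.8, 0.0], [527.9, -38.4, 0.0]]
btn [[647.8 107.    0. ]] [[652.2 105.8  66. ]]
s2 patch angle in carrier 110.9 r 21.5
s3 patch angle in carrier -148.9 r 22.8
s4 patch angle in carrier 116.6 r 20.9
top [[194.0, 161.2], [218.7, 172.9], [244.1, 184.8], [270.1, 197.1], [276.3, 221.9], [181.2, 176.1]]
scene [[225.4, 157.8], [241.4, 165.4], [258.8, 173.6], [277.8, 182.7], [276.3, 212.2], [210.5, 176.2]]
```

```bash
cat > multi.py <<'E'
from h import *
from scipy.optimize import least_squares
p=np.load('car.npy'); ys=[165,55,-55,-165]
mt,ms=manip.camera_model('top'),manip.camera_model('scene')
T=np.array([(82,110),(181,160),(283,207),(386,255)])/4+(175,135)-.375
S=np.array([(88,75),(151,104),(222,137),(298,175)])/4+(205,140)-.375
L=np.array([[0,y,90] for y in ys],float)
def W(p,L):
    c,s=np.cos(p[2]),np.sin(p[2]); return np.c_[p[0]+c*L[:,0]-s*L[:,1],p[1]+s*L[:,0]+c*L[:,1],L[:,2]]
for n,m,U in [('top',mt,T),('scene',ms,S)]:
    # scene sees cap tops; 
    r=least_squares(lambda p:(proj(m,W(p,L))-U).ravel(),p,x_scale=[1,1,.01]); print(n,r.x[:2].round(1),np.degrees(r.x[2]).round(2),abs(r.fun).max().round(2))
E
python3 multi.py; python3 -c "
from h import *
im,m=load('w2'); 
import json
m1={k:np.array(v) for k,v in json.load(open('w1.json')).items()}
im=cv2.imread('pics/w1.png')[:,:,::-1]; crop(im,(200,250,440,360),3,'w1z.png')
p=np.load('car.npy')
print(proj(m1,[[588.8,286,90],[588.8,286,62]]))
"
```

```text
top [554.2 117.7] -10.82 0.43
scene [557.9 117.2] -10.65 0.23
[[409.82349601 324.53503473]
 [404.42952314 311.2044606 ]]
```

View pics/w1z.png

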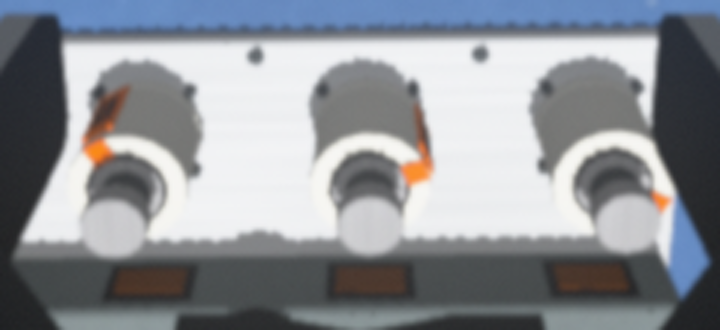

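```bash
python3 -c "
from h import *
go(567.6,174.5,130,169.37)"
```

```text
t 2.17 pos [554.5 121.  320.6] yaw 168.97 gap 85.6 F [ 0.6  0.8 -0.1] j [-0.02  0.04  0.2   1.72  0.    0.18]
  delta m [-0.0024  0.055   0.1907] turn -0.4
```

play_rows --series '[[[-0.0,0.02,0.04],-0.4,0],[[-0.001,0.04,0.08],-0.4,0],[[-0.002,0.055,0.12],-0.4,0],[[-0.0024,0.055,0.16],-0.4,0],[[-0.0024,0.055,0.19],-0.4,0]]'

```text
time_s: 2.58
ee_pos: [567.1, 175.1, 128.0]
tool_rot: [3.141, 0.001, 2.957]
force: [0.2, -0.5, 0.1]
finger_gap: 85.7
```

play_rows --series '[[[0,-0.0,0],0,0],[[0,-0.0,0],0,0],[[0,-0.0,0],0,0],[[0,-0.0,0],0,0]]'

```text
time_s: 2.92
ee_pos: [570.2, 173.3, 133.6]
tool_rot: [3.14, 0.005, 2.954]
force: [0.8, 0.6, 0.7]
finger_gap: 85.3
```

```bash
python3 -c "
from h import *
go(567.6,174.5,130,169.37)
im,m=snapj('wrist','w3')
s=manip.sense()
for z in [90,62,12]: print(z,proj(m,[[s['ee_pos'][0],s['ee_pos'][1],z]]))
"
```

```text
t 2.92 pos [570.2 173.3 133.6] yaw 169.26 gap 85.3 F [0.8 0.6 0.7] j [ 0.08  0.09 -0.1   1.38  0.    0.26]
  delta m [0.0028 0.0007 0.0036] turn -0.11
90 [[318.23208926 227.0782381 ]]
62 [[318.31886647 211.86852808]]
12 [[318.43150936 192.12526022]]
```

View pics/w3.png

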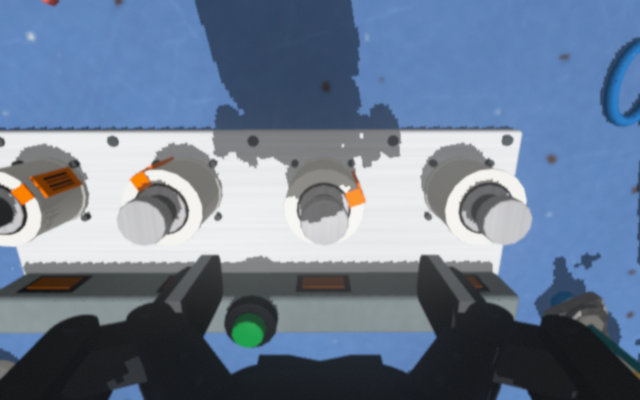

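```bash
python3 -c "
from h import *
im,m=load('w3')
for n,uv,z in [('s3',(145.5,219),90),('s2',(324,219.5),90),('s1',(501.5,219),90),('s3t',(160,209),62),('s1t',(486,208),62),('s2t',(324,207),62),('cornL',(522,130),12),('btn',(248,330),66)]: print(n,unproj(m,uv,z)[0].round(1))
crop(im,(100,130,300,270),4,'w3a.png');crop(im,(280,130,480,270),4,'w3b.png');crop(im,(400,120,540,290),4,'w3c.png')
"
```

```text
s3 [546.   73.4  90. ]
s2 [566.1 177.5  90. ]
s1 [585.4 281.3  90. ]
s3t [548.2  68.2  62. ]
s1t [588.6 285.4  62. ]
s2t [567.5 177.6  62. ]
cornL [550.3 338.8  12. ]
btn [650.7 104.4  66. ]
```

View pics/w3b.png

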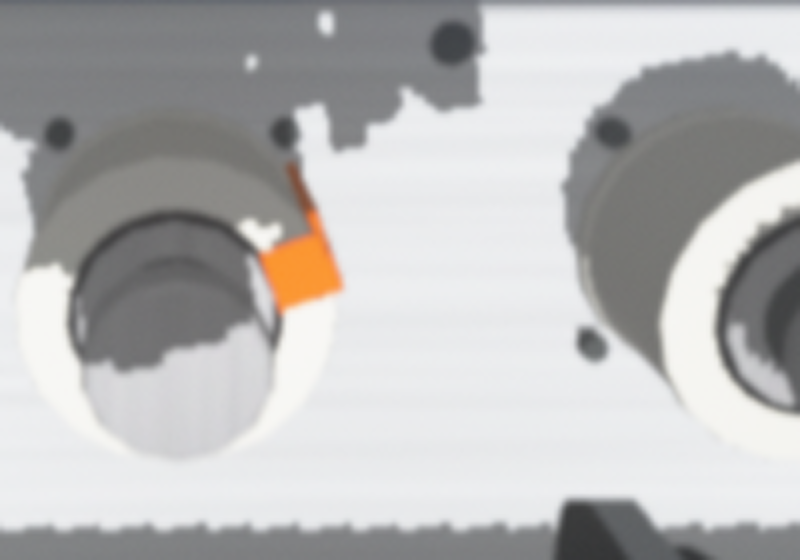

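View pics/w3c.png

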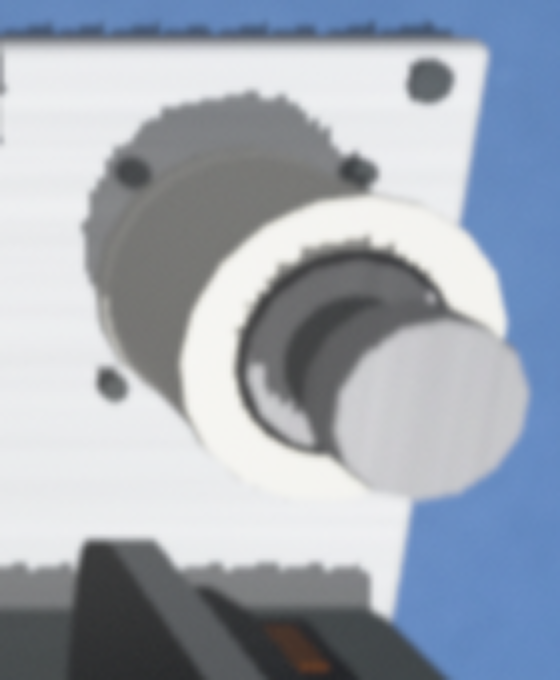

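View pics/w3a.png

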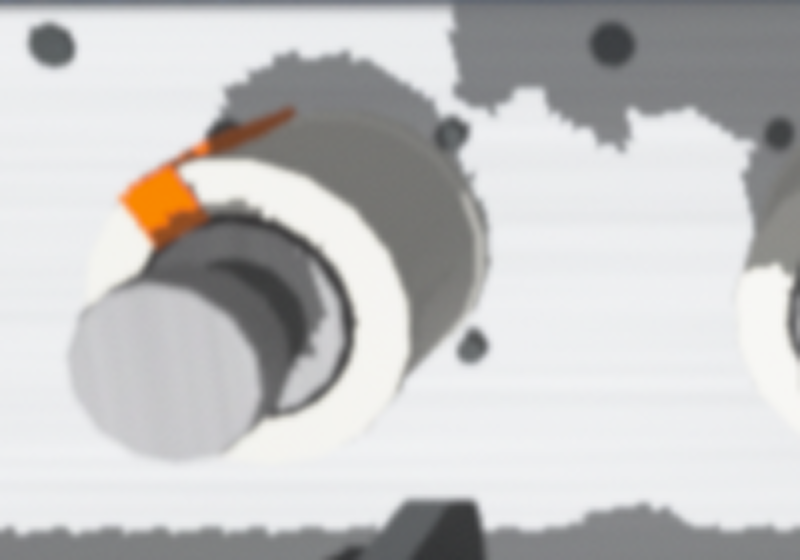

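```bash
python3 -c "
from h import *
im,m=load('w3')
for n,uv,z in [('s3',(141.1,222.1),90),('s2',(324.1,219.9),90),('s1',(507.1,222.1),90),('s3t',(161.6,207),62),('s2t',(323.7,206.6),62),('s1t',(485.6,206.4),62),('dash2',(280-.4+305/4,130-.4+270/4),62),('dash3',(99.6+163/4,129.6+208/4),62)]: print(n,unproj(m,uv,z)[0].round(1))
"
```

```text
s3 [547.4  70.1  90. ]
s2 [566.3 177.5  90. ]
s1 [588.  284.5  90. ]
s3t [547.   69.7  62. ]
s2t [567.1 177.5  62. ]
s1t [587.4 285.2  62. ]
dash2 [564.6 199.9  62. ]
dash3 [527.5  61.6  62. ]
```

```bash
python3 -c "
from h import *
go(566.9,177.4,30,169.4)"
```

```text
t 2.97 pos [570.2 173.2 133.3] yaw 169.25 gap 85.4 F [0.9 0.3 0.6] j [ 0.08  0.09 -0.1   1.38  0.    0.26]
  delta m [0.0045 0.0034 0.1033] turn -0.15
```

play_rows --series '[[[0.0045,0.0034,0.035],-0.1,0],[[0.0045,0.0034,0.065],-0.1,0],[[0.0045,0.0034,0.085],-0.1,0],[[0.0045,0.0034,0.098],-0.1,0],[[0.0045,0.0034,0.1],-0.1,0]]'

```text
time_s: 3.38
ee_pos: [564.0, 177.1, 28.6]
tool_rot: [-3.141, -0.002, 2.956]
force: [-0.5, 0.3, 0.2]
finger_gap: 85.4
```

play_rows --series '[[[0,-0.0,0],0,0],[[0,-0.0,0],0,0],[[0,-0.0,0],0,0]]'

```text
time_s: 3.63
ee_pos: [566.1, 177.3, 31.9]
tool_rot: [3.141, 0.003, 2.956]
force: [-0.2, -0.2, 0.0]
finger_gap: 85.7
```

```bash
python3 -c "
from h import *
go(566.9,177.4,30,169.4)
snapj('wrist','w4')"
```

```text
t 3.63 pos [566.1 177.3  31.9] yaw 169.35 gap 85.7 F [-0.2 -0.2  0. ] j [ 0.08  0.14 -0.23  1.2   0.    0.27]
  delta m [-0.0008  0.0002  0.0019] turn -0.05
```

View pics/w4.png

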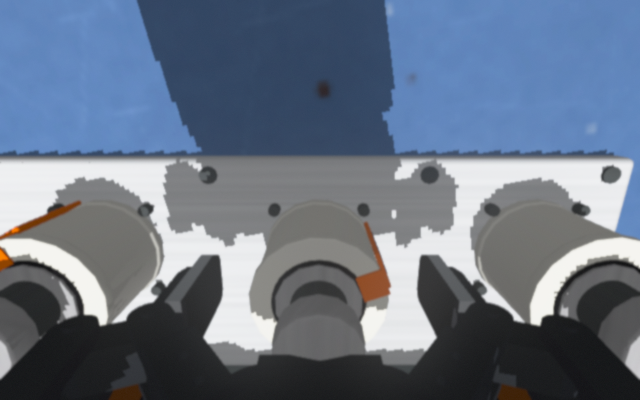

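play_rows --series '[[[0,-0.0,0],0,1],[[0,-0.0,0],0,1],[[0,-0.0,0],0,1],[[0,-0.0,0],0,1],[[0,-0.0,0],0,1]]'

```text
time_s: 4.1
ee_pos: [565.2, 177.3, 30.6]
tool_rot: [3.141, 0.001, 2.956]
force: [-0.3, -0.6, 5.9]
finger_gap: 54.3
```

```bash
python3 -c "
from h import *
go(566.9,177.4,30,169.4)"
```

```text
t 4.1 pos [565.2 177.3  30.6] yaw 169.35 gap 54.3 F [-0.3 -0.6  5.9] j [ 0.08  0.14 -0.23  1.2  -0.    0.27]
  delta m [-0.0016  0.0004  0.0006] turn -0.05
```

play_rows --series '[[[0,0,0],7,1],[[0,0,0],14,1],[[0,0,0],21,1],[[0,0,0],28,1],[[0,0,0],35,1]]'

```text
time_s: 4.52
ee_pos: [565.9, 177.9, 30.7]
tool_rot: [3.138, 0.001, 2.339]
force: [4.4, 3.8, 2.1]
finger_gap: 54.8
```

```bash
python3 -c "
from h import *
go(566.9,177.4,30,61.4)
snapj('wrist','w5')"
```

```text
t 4.52 pos [565.9 177.9  30.7] yaw 134.04 gap 54.8 F [4.4 3.8 2.1] j [ 0.08  0.14 -0.23  1.2   0.    0.89]
  delta m [-0.001   0.0004  0.0007] turn 72.64
```

View pics/w5.png

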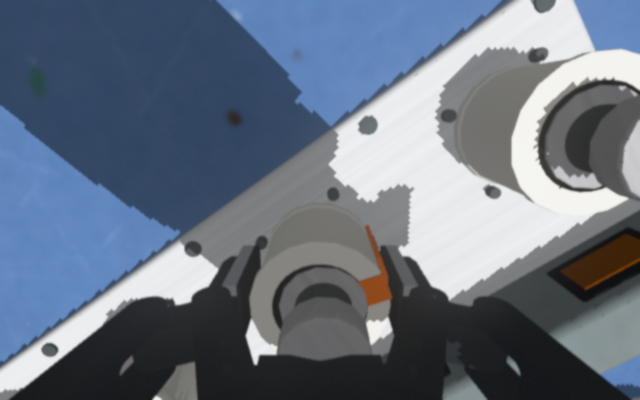

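play_rows --series '[[[0,0,0],7,1],[[0,0,0],14,1],[[0,0,0],21,1],[[0,0,0],28,1],[[0,0,0],35,1]]'

```text
time_s: 4.98
ee_pos: [567.9, 178.6, 31.0]
tool_rot: [3.134, -0.002, 1.732]
force: [14.3, 8.1, -4.8]
finger_gap: 54.4
```

play_rows --series '[[[0,0,0],7,1],[[0,0,0],14,1],[[0,0,0],21,1],[[0,0,0],28,1],[[0,0,0],35,1]]'

```text
time_s: 5.4
ee_pos: [570.0, 178.2, 31.1]
tool_rot: [3.133, -0.007, 1.121]
force: [26.4, 5.8, -13.5]
finger_gap: 54.7
```

```bash
python3 -c "
from h import *
go(566.9,177.4,30,61.4)
im,m=snapj('wrist','w6')"
```

```text
t 5.4 pos [570.  178.2  31.1] yaw 64.26 gap 54.7 F [ 26.4   5.8 -13.5] j [ 0.08  0.14 -0.23  1.19  0.    2.1 ]
  delta m [-0.0021 -0.0025  0.001 ] turn 2.86
```

View pics/w6.png

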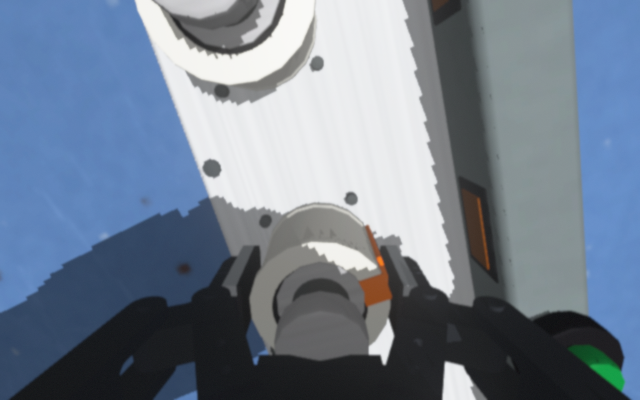

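```bash
cat > dash.py <<'E'
from h import *
import sys
def dash(name,C,z=62,box=None,yaw=-10.63):
    im,m=load(name); hsv=cv2.cvtColor(im,cv2.COLOR_RGB2HSV)
    mask=((hsv[...,0]<16)&(hsv[...,1]>150)&(hsv[...,2]>100))
    v,u=np.nonzero(mask); P=unproj(m,np.c_[u,v],z)[:,:2]-C
    r=np.hypot(*P.T); sel=(r<29)&(r>12)
    if sel.sum()<5: print('none',sel.sum()); return
    q=P[sel].mean(0); a=np.degrees(np.arctan2(q[1],q[0]))-yaw; print(name,'n',sel.sum(),'angle carrier',a.round(1),'r',np.hypot(*q).round(1), 'px',u[sel].mean().round(),v[sel].mean().round())
E
python3 -c "
from dash import *
dash('w2',np.array([567.9,177.3])); dash('w3',np.array([567.9,177.3])); dash('w5',np.array([567.9,177.3])); dash('w6',np.array([568.2,177.]))
dash('w3',np.array([547.9,69.5])); dash('w2',np.array([547.9,69.5])); dash('w2',np.array([527.6,-38.4]));
"
```

```text
w2 n 47 angle carrier 109.4 r 21.8 px 383.0 159.0
w3 n 242 angle carrier 110.5 r 22.4 px 355.0 196.0
w5 n 728 angle carrier 75.3 r 22.1 px 377.0 286.0
w6 n 740 angle carrier 1.1 r 22.6 px 377.0 286.0
w3 n 134 angle carrier -151.3 r 21.3 px 142.0 181.0
w2 n 62 angle carrier -149.5 r 23.6 px 266.0 149.0
w2 n 65 angle carrier 119.2 r 21.4 px 201.0 158.0
```

play_rows --series '[[[0,0,0],0,0],[[0,0,0],0,0],[[0,0,0],0,0],[[0,0,-0.03],0,0],[[0,0,-0.07],0,0]]'

```text
time_s: 5.87
ee_pos: [561.1, 176.8, 96.2]
tool_rot: [-3.134, 0.004, 1.125]
force: [1.2, 0.1, -0.3]
finger_gap: 85.5
```

```bash
python3 -c "
from h import *
go(548.3,69.3,112,61.4)
go(548.3,69.3,30,61.4)
im,m=snapj('wrist','w7')
from dash import *
dash('w7',np.array([568.2,177.]))"
```

```text
t 5.87 pos [561.1 176.8  96.2] yaw 64.44 gap 85.5 F [ 1.2  0.1 -0.3] j [ 0.08  0.1  -0.15  1.33 -0.    2.1 ]
  delta m [-0.1026  0.0348 -0.0156] turn 3.04
t 5.87 pos [561.1 176.8  96.2] yaw 64.44 gap 85.5 F [ 1.2  0.1 -0.3] j [ 0.08  0.1  -0.15  1.33 -0.    2.1 ]
  delta m [-0.1022  0.0354  0.0664] turn 3.04
w7 n 342 angle carrier 2.7 r 22.9 px 372.0 216.0
```

View pics/w7.png

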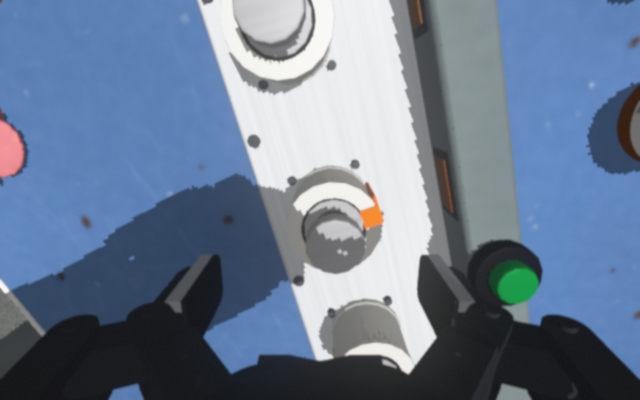

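play_rows --series '[[[-0.015,0.005,-0.018],0,0],[[-0.05,0.017,-0.018],0,0],[[-0.085,0.03,-0.016],0,0],[[-0.102,0.035,0.0],0,0],[[-0.102,0.035,0.03],0,0]]'

```text
time_s: 6.33
ee_pos: [554.3, 66.5, 72.8]
tool_rot: [3.135, -0.001, 1.121]
force: [0.0, 0.6, -0.2]
finger_gap: 85.5
```

play_rows --series '[[[0,0,0],0,0],[[0,0,0],0,0],[[0,0,0],0,0]]'

```text
time_s: 6.58
ee_pos: [552.2, 70.6, 70.7]
tool_rot: [3.141, -0.0, 1.124]
force: [-1.2, -1.1, 0.2]
finger_gap: 85.3
```

```bash
python3 -c "
from h import *
go(548.3,69.3,30,64.4)
im,m=snapj('wrist','w8')"
```

```text
t 6.58 pos [552.2  70.6  70.7] yaw 64.42 gap 85.3 F [-1.2 -1.1  0.2] j [-0.11  0.01 -0.3   1.27  0.    1.91]
  delta m [-0.0029 -0.0029  0.0407] turn 0.02
```

View pics/w8.png

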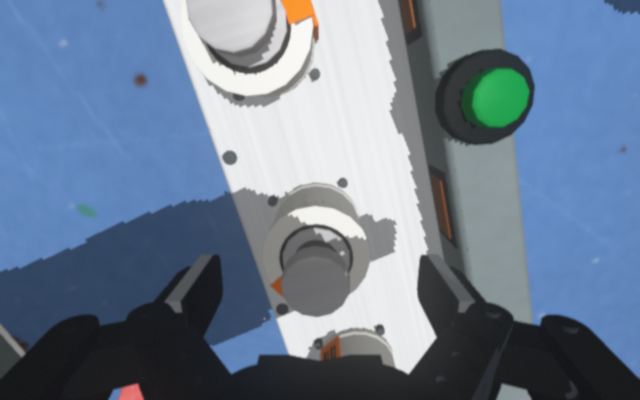

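play_rows --series '[[[-0.0029,-0.0029,0.02],0,0],[[-0.0029,-0.0029,0.038],0,0],[[-0.0029,-0.0029,0.041],0,0],[[-0.0029,-0.0029,0.041],0,0],[[-0.0029,-0.0029,0.041],0,0]]'

```text
time_s: 7.05
ee_pos: [548.9, 69.1, 30.1]
tool_rot: [3.14, -0.001, 1.124]
force: [0.1, 0.7, -0.4]
finger_gap: 85.6
```

```bash
python3 -c "
from h import *
go(548.3,69.3,30,64.4)"
```

```text
t 7.05 pos [548.9  69.1  30.1] yaw 64.4 gap 85.6 F [ 0.1  0.7 -0.4] j [-0.11  0.03 -0.35  1.19  0.    1.91]
  delta m [-0.0001 -0.0006  0.0001] turn -0.0
```

Close, then turn −150° about tool z.

play_rows --series '[[[0,-0.0005,0],0,1],[[0,-0.0005,0],0,1],[[0,-0.0005,0],0,1],[[0,-0.0005,0],0,1],[[0,-0.0005,0],0,1]]'

```text
time_s: 7.47
ee_pos: [548.7, 69.0, 30.2]
tool_rot: [3.14, -0.001, 1.123]
force: [-1.1, 0.9, 6.1]
finger_gap: 54.5
```

play_rows --series '[[[0,0,0],-7,1],[[0,0,0],-14,1],[[0,0,0],-21,1],[[0,0,0],-28,1],[[0,0,0],-35,1]]'

```text
time_s: 7.88
ee_pos: [548.8, 69.1, 30.2]
tool_rot: [3.139, 0.0, 1.74]
force: [0.1, 0.7, 6.4]
finger_gap: 54.6
```

play_rows --series '[[[0,0,0],-7,1],[[0,0,0],-14,1],[[0,0,0],-21,1],[[0,0,0],-28,1],[[0,0,0],-35,1]]'

```text
time_s: 8.3
ee_pos: [549.0, 68.9, 30.3]
tool_rot: [3.14, 0.002, 2.351]
force: [-0.0, 0.1, 5.8]
finger_gap: 54.5
```

```bash
python3 -c "
from dash import *
go(548.3,69.3,30,214.4)
im,m=snapj('wrist','w9')
dash('w9',np.array([548.3,69.3]))"
```

```text
t 8.3 pos [549.   68.9  30.3] yaw 134.69 gap 54.5 F [-0.   0.1  5.8] j [-0.11  0.02 -0.35  1.19  0.    0.68]
  delta m [ 0.0008 -0.0002  0.0003] turn -79.71
w9 n 98 angle carrier -88.2 r 25.0 px 268.0 331.0
```

View pics/w9.png

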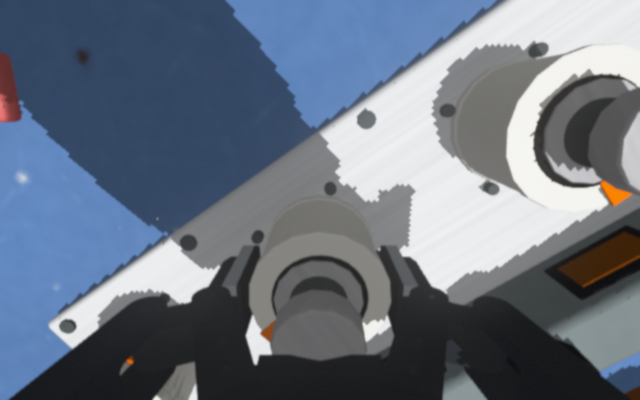

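play_rows --series '[[[0,0,0],-7,1],[[0,0,0],-14,1],[[0,0,0],-21,1],[[0,0,0],-28,1],[[0,0,0],-35,1]]'

```text
time_s: 8.77
ee_pos: [549.1, 68.9, 30.3]
tool_rot: [3.141, 0.003, 2.962]
force: [0.7, 0.1, 4.4]
finger_gap: 54.8
```

play_rows --series '[[[0,0,0],-7,1],[[0,0,0],-14,1],[[0,0,0],-21,1],[[0,0,0],-28,1],[[0,0,0],-35,1]]'

```text
time_s: 9.18
ee_pos: [549.1, 68.8, 30.3]
tool_rot: [-3.14, 0.003, -2.711]
force: [0.5, -0.5, 5.7]
finger_gap: 54.7
```

play_rows --series '[[[0,0,0],-5,1],[[0,0,0],-11,1],[[0,0,0],-11,1]]'

```text
time_s: 9.43
ee_pos: [548.9, 68.8, 30.3]
tool_rot: [-3.14, 0.002, -2.518]
force: [-1.5, -1.4, 6.4]
finger_gap: 54.5
```

play_rows --series '[[[0,0,0],0,0],[[0,0,0],0,0],[[0,0,0],0,0],[[0,0,-0.03],0,0],[[0,0,-0.07],0,0]]'

```text
time_s: 9.85
ee_pos: [544.6, 69.3, 95.6]
tool_rot: [3.137, -0.005, -2.525]
force: [1.1, 0.6, 0.7]
finger_gap: 85.4
```

```bash
python3 -c "
from dash import *
go(528.5,-39.1,112,214.4)
im,m=snapj('wrist','w10')
dash('w10',np.array([548.8,69.]))
dash('w10',np.array([569,177.]))
dash('w10',np.array([528.5,-39.1]))"
```

```text
t 9.85 pos [544.6  69.3  95.6] yaw -144.67 gap 85.4 F [1.1 0.6 0.7] j [-0.11 -0.02 -0.28  1.32  0.   -0.73]
  delta m [ 0.0759 -0.0791 -0.0163] turn 0.93
w10 n 66 angle carrier -2.3 r 24.9 px 281.0 265.0
w10 n 54 angle carrier -4.0 r 20.4 px 407.0 370.0
w10 n 330 angle carrier 120.9 r 22.7 px 205.0 106.0
```

View pics/w10.png

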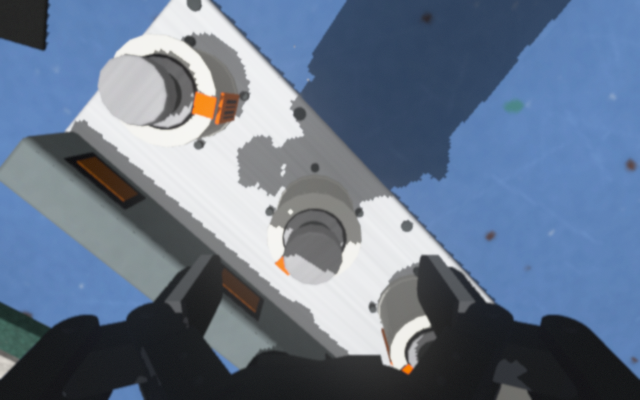

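play_rows --series '[[[0.01,-0.01,-0.017],0.9,0],[[0.035,-0.035,-0.017],0.9,0],[[0.06,-0.062,-0.017],0.9,0],[[0.076,-0.079,-0.01],0.9,0],[[0.076,-0.079,0.02],0.9,0]]'

```text
time_s: 10.32
ee_pos: [534.4, -44.3, 83.0]
tool_rot: [-3.134, 0.004, -2.544]
force: [1.3, -0.1, 0.1]
finger_gap: 85.6
```

play_rows --series '[[[0,0,0],0,0],[[0,0,0],0,0],[[0,0,0],0,0]]'

```text
time_s: 10.57
ee_pos: [531.5, -38.8, 79.4]
tool_rot: [3.141, 0.0, -2.54]
force: [-0.2, 0.0, 0.1]
finger_gap: 85.1
```

```bash
python3 -c "
from h import *
go(528.5,-39.1,30,214.4)"
```

```text
t 10.57 pos [531.5 -38.8  79.4] yaw -145.52 gap 85.1 F [-0.2  0.   0.1] j [-0.32 -0.07 -0.36  1.29  0.   -0.92]
  delta m [0.0026 0.0015 0.0494] turn 0.08
```

play_rows --series '[[[0.0026,0.0015,0.02],0,0],[[0.0026,0.0015,0.04],0,0],[[0.0026,0.0015,0.049],0,0],[[0.0026,0.0015,0.049],0,0],[[0.0026,0.0015,0.049],0,0]]'

```text
time_s: 10.98
ee_pos: [528.7, -39.2, 30.5]
tool_rot: [-3.141, 0.0, -2.54]
force: [-0.4, -0.6, -1.0]
finger_gap: 85.3
```

```bash
python3 -c "
from h import *
go(528.5,-39.1,30,214.4)"
```

```text
t 10.98 pos [528.7 -39.2  30.5] yaw -145.5 gap 85.3 F [-0.4 -0.6 -1. ] j [-0.32 -0.04 -0.42  1.19  0.   -0.92]
  delta m [0.0001 0.0002 0.0005] turn 0.1
```

play_rows --series '[[[0,0,0],0,1],[[0,0,0],0,1],[[0,0,0],0,1],[[0,0,0],0,1],[[0,0,0],0,1]]'

```text
time_s: 11.4
ee_pos: [529.5, -39.8, 31.3]
tool_rot: [-3.14, 0.002, -2.54]
force: [-1.1, 1.6, 6.7]
finger_gap: 54.5
```

play_rows --series '[[[0,0,0],7,1],[[0,0,0],14,1],[[0,0,0],21,1],[[0,0,0],28,1],[[0,0,0],35,1]]'

```text
time_s: 11.82
ee_pos: [529.8, -40.3, 31.3]
tool_rot: [-3.14, 0.003, 3.126]
force: [0.5, -0.4, 4.8]
finger_gap: 54.6
```

play_rows --series '[[[0,0,0],7,1],[[0,0,0],14,1],[[0,0,0],21,1],[[0,0,0],28,1],[[0,0,0],35,1]]'

```text
time_s: 12.23
ee_pos: [529.8, -40.6, 31.4]
tool_rot: [3.142, 0.003, 2.515]
force: [1.3, -2.5, 5.2]
finger_gap: 54.5
```

play_rows --series '[[[0,0,0],7,1],[[0,0,0],14,1],[[0,0,0],21,1],[[0,0,0],28,1],[[0,0,0],35,1]]'

```text
time_s: 12.65
ee_pos: [529.6, -40.7, 31.4]
tool_rot: [3.14, 0.003, 1.904]
force: [-1.1, -2.8, 5.3]
finger_gap: 54.4
```

play_rows --series '[[[0,0,0],7,1],[[0,0,0],14,1],[[0,0,0],14,1]]'

```text
time_s: 12.9
ee_pos: [529.6, -40.5, 31.4]
tool_rot: [3.139, 0.002, 1.658]
force: [-0.9, -0.9, 7.7]
finger_gap: 54.8
```

play_rows --series '[[[0,0,0],0,0],[[0,0,0],0,0],[[0,0,0],0,0],[[0,0,-0.03],0,0],[[0,0,-0.07],0,0]]'

```text
time_s: 13.32
ee_pos: [525.5, -38.7, 96.8]
tool_rot: [-3.135, -0.003, 1.666]
force: [0.9, -0.2, 0.7]
finger_gap: 85.5
```

```bash
python3 -c "
from dash import *
go(589.3,285.0,120,94.4)
im,m=snapj('wrist','w11')
dash('w11',np.array([548.8,69.]))
dash('w11',np.array([569,177.]))
dash('w11',np.array([528.5,-39.1]))"
```

```text
t 13.32 pos [525.5 -38.7  96.8] yaw 95.48 gap 85.5 F [ 0.9 -0.2  0.7] j [-0.32 -0.09 -0.34  1.33  0.    1.15]
  delta m [ 0.3162  0.0942 -0.0229] turn 1.08
w11 n 341 angle carrier 0.9 r 23.1 px 435.0 45.0
none 0
w11 n 228 angle carrier 0.8 r 22.5 px 363.0 244.0
```

View pics/w11.png

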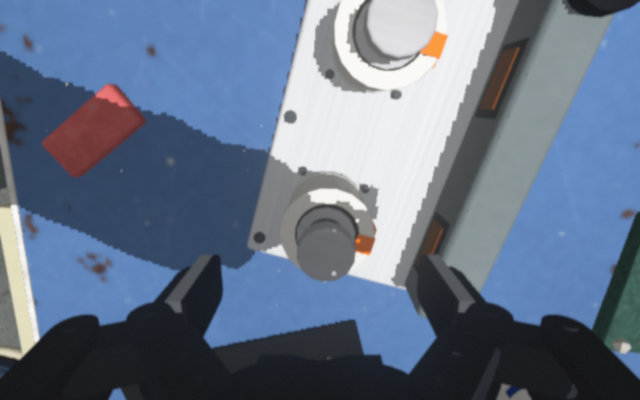

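play_rows --series '[[[0.035,0.01,-0.03],1,0],[[0.076,0.022,-0.034],1,0],[[0.116,0.034,-0.034],1,0],[[0.156,0.046,-0.034],1,0],[[0.196,0.058,-0.034],1,0]]'

```text
time_s: 13.78
ee_pos: [566.7, 157.0, 134.1]
tool_rot: [3.14, -0.0, 1.649]
force: [0.6, -0.9, 0.1]
finger_gap: 85.2
```

play_rows --series '[[[0.04,0.012,0],0,0],[[0.08,0.024,0],0,0],[[0.11,0.033,0],0,0],[[0.12,0.036,0.01],0,0],[[0.12,0.036,0.03],0,0]]'

```text
time_s: 14.2
ee_pos: [594.4, 280.7, 105.4]
tool_rot: [3.137, -0.001, 1.652]
force: [1.1, -0.4, -1.0]
finger_gap: 85.4
```

play_rows --series '[[[0,0,0],0,0],[[0,0,0],0,0],[[0,0,0],0,0]]'

```text
time_s: 14.45
ee_pos: [593.0, 276.7, 104.2]
tool_rot: [-3.142, 0.0, 1.648]
force: [0.4, 0.4, -0.9]
finger_gap: 85.3
```

```bash
python3 -c "
from dash import *
go(589.0,285.2,30,94.4)
im,m=snapj('wrist','w12')
dash('w12',np.array([589,285.2]))"
```

```text
t 14.45 pos [593.  276.7 104.2] yaw 94.42 gap 85.3 F [ 0.4  0.4 -0.9] j [ 0.24  0.28  0.07  1.35 -0.    1.73]
  delta m [ 0.0087 -0.0033  0.0742] turn 0.02
w12 n 379 angle carrier 64.2 r 23.0 px 341.0 186.0
```

View pics/w12.png

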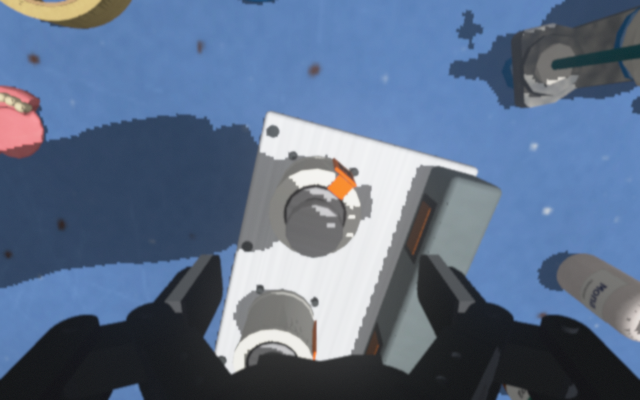

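play_rows --series '[[[0.0087,-0.0033,0.02],0,0],[[0.0087,-0.0033,0.05],0,0],[[0.0087,-0.0033,0.074],0,0],[[0.0087,-0.0033,0.074],0,0],[[0.0087,-0.0033,0.074],0,0]]'

```text
time_s: 14.92
ee_pos: [588.5, 285.2, 29.8]
tool_rot: [-3.14, 0.0, 1.648]
force: [0.5, -0.3, 0.7]
finger_gap: 85.6
```

play_rows --series '[[[0,0,0],0,0],[[0,0,0],0,0]]'

```text
time_s: 15.08
ee_pos: [590.7, 286.0, 32.6]
tool_rot: [3.138, -0.001, 1.648]
force: [0.5, 0.0, 0.7]
finger_gap: 85.6
```

```bash
python3 -c "
from h import *
go(589.0,285.2,30,94.4)"
```

```text
t 15.08 pos [590.7 286.   32.6] yaw 94.43 gap 85.6 F [0.5 0.  0.7] j [ 0.25  0.33 -0.02  1.23  0.    1.75]
  delta m [-0.0007 -0.0018  0.0026] turn 0.03
```

play_rows --series '[[[-0.0005,-0.001,0.001],0,1],[[-0.0005,-0.001,0.001],0,1],[[-0.0005,-0.001,0.001],0,1],[[-0.0005,-0.001,0.001],0,1],[[-0.0005,-0.001,0.001],0,1]]'

```text
time_s: 15.5
ee_pos: [588.8, 285.5, 30.1]
tool_rot: [3.14, -0.0, 1.649]
force: [-0.9, -0.7, 7.5]
finger_gap: 54.6
```

play_rows --series '[[[0,0,0],7,1],[[0,0,0],14,1],[[0,0,0],21,1],[[0,0,0],28,1],[[0,0,0],35,1]]'

```text
time_s: 15.92
ee_pos: [589.0, 285.5, 30.1]
tool_rot: [3.14, -0.002, 1.032]
force: [1.2, 0.3, 5.1]
finger_gap: 54.4
```

play_rows --series '[[[0,0,0],7,1],[[0,0,0],14,1],[[0,0,0],21,1],[[0,0,0],29,1],[[0,0,0],29,1]]'

```text
time_s: 16.33
ee_pos: [589.3, 285.2, 30.1]
tool_rot: [3.14, -0.002, 0.524]
force: [1.5, -1.6, 5.4]
finger_gap: 54.7
```

play_rows --series '[[[0,0,0],0,0],[[0,0,0],0,0],[[0,0,0],0,0],[[0,0,-0.03],0,0],[[0,0,-0.07],0,0]]'

```text
time_s: 16.75
ee_pos: [584.7, 284.5, 94.8]
tool_rot: [-3.139, 0.008, 0.532]
force: [0.9, 0.5, 0.2]
finger_gap: 85.3
```

```bash
python3 -c "
from dash import *
go(589.0,285.2,30,94.4)
im,m=snapj('wrist','w13')
dash('w13',np.array([589,285.2]))"
```

```text
t 16.75 pos [584.7 284.5  94.8] yaw 30.5 gap 85.3 F [0.9 0.5 0.2] j [0.25 0.29 0.05 1.35 0.   2.86]
  delta m [0.0045 0.0017 0.0648] turn -63.9
w13 n 417 angle carrier 0.0 r 23.0 px 352.0 196.0
```

View pics/w13.png

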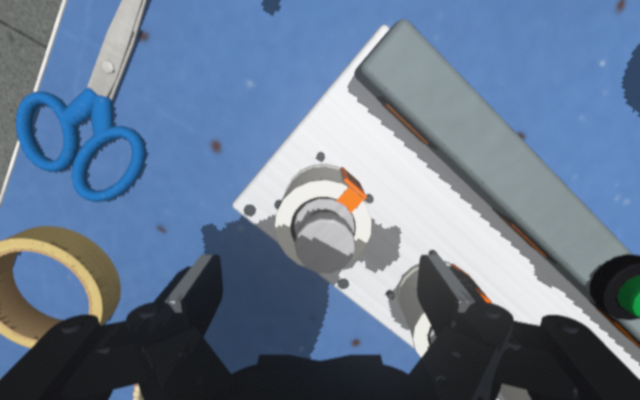

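```bash
python3 -c "
from h import *
go(480,-300,290,220)"
```

```text
t 16.8 pos [589.9 285.9 107. ] yaw 30.51 gap 85.2 F [2.7 0.5 8.4] j [0.25 0.28 0.06 1.35 0.   2.86]
  delta m [-0.391   0.4493 -0.1846] turn 170.51
```

play_rows --series '[[[-0.015,0.017,-0.035],-7,0],[[-0.04,0.046,-0.065],-14,0],[[-0.065,0.075,-0.09],-21,0],[[-0.09,0.104,-0.11],-28,0],[[-0.117,0.133,-0.12],-35,0]]'

```text
time_s: 17.22
ee_pos: [557.5, 122.4, 217.4]
tool_rot: [3.139, -0.001, 1.145]
force: [1.9, -0.1, 0.2]
finger_gap: 85.6
```

```bash
python3 -c "
from h import *
go(480,-300,290,220)"
```

```text
t 17.22 pos [557.5 122.4 217.4] yaw 65.63 gap 85.6 F [ 1.9 -0.1  0.2] j [-0.01  0.01 -0.03  1.53  0.    1.98]
  delta m [-0.4166  0.104  -0.0729] turn -154.37
```

play_rows --series '[[[-0.04,0.01,-0.01],-7,0],[[-0.08,0.02,-0.02],-14,0],[[-0.12,0.03,-0.03],-21,0],[[-0.16,0.04,-0.04],-28,0],[[-0.2,0.05,-0.05],-35,0]]'

```text
time_s: 17.63
ee_pos: [522.1, -59.7, 260.1]
tool_rot: [3.141, 0.0, 1.712]
force: [0.8, 0.2, 0.6]
finger_gap: 85.3
```

```bash
python3 -c "
from h import *
go(480,-300,290,220)"
```

```text
t 17.63 pos [522.1 -59.7 260.1] yaw 98.07 gap 85.3 F [0.8 0.2 0.6] j [-0.36 -0.12 -0.07  1.62  0.    1.07]
  delta m [-0.232  -0.0754 -0.0299] turn -121.93
```

play_rows --series '[[[-0.04,-0.013,-0.01],-7,0],[[-0.08,-0.026,-0.02],-14,0],[[-0.12,-0.039,-0.03],-21,0],[[-0.16,-0.052,-0.03],-28,0],[[-0.2,-0.065,-0.03],-35,0]]'

```text
time_s: 18.05
ee_pos: [488.8, -245.9, 290.1]
tool_rot: [3.141, 0.002, 2.286]
force: [1.5, -0.4, 0.1]
finger_gap: 85.3
```

play_rows --series '[[[0,0,0],-7,0],[[0,0,0],-14,0],[[0,0,0],-21,0],[[0,0,0],-28,0],[[0,0,0],-35,0]]'

```text
time_s: 18.47
ee_pos: [489.1, -244.3, 289.0]
tool_rot: [3.141, 0.0, 2.896]
force: [0.5, -0.6, 0.3]
finger_gap: 85.4
```

play_rows --series '[[[0,0,0],-7,0],[[0,0,0],-14,0],[[0,0,0],-21,0],[[0,0,0],-28,0],[[0,0,0],-35,0]]'

```text
time_s: 18.88
ee_pos: [489.2, -244.1, 289.1]
tool_rot: [3.142, 0.0, -2.776]
force: [-0.1, 0.6, 0.3]
finger_gap: 84.9
```

```bash
python3 -c "
from h import *
go(480,-300,290,220)"
```

```text
t 18.88 pos [ 489.2 -244.1  289.1] yaw -159.03 gap 84.9 F [-0.1  0.6  0.3] j [-0.7  -0.04  0.06  1.67  0.   -1.07]
  delta m [ 0.0286 -0.049  -0.001 ] turn -19.03
```

play_rows --series '[[[0.015,-0.025,0],-7,0],[[0.0286,-0.049,0],-14,0],[[0.0286,-0.049,0],-19,0],[[0.0286,-0.049,0],-19,0],[[0.0286,-0.049,0],-19,0]]'

```text
time_s: 19.3
ee_pos: [479.5, -299.9, 289.0]
tool_rot: [3.141, 0.0, -2.454]
force: [-0.2, 0.9, -0.0]
finger_gap: 85.3
```

```bash
python3 -c "
from h import *
go(480,-300,290,220)
snapj('wrist','w14')"
```

```text
t 19.3 pos [ 479.5 -299.9  289. ] yaw -140.59 gap 85.3 F [-0.2  0.9 -0. ] j [-0.79  0.02  0.12  1.67  0.   -1.48]
  delta m [-0.0003 -0.0004 -0.001 ] turn -0.59
```

View pics/w14.png

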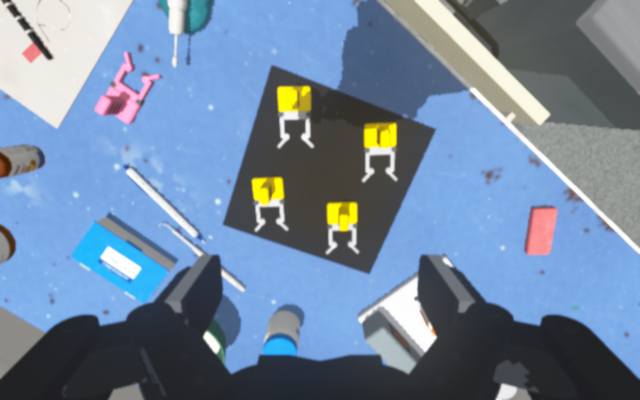

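```bash
python3 -c "
from h import *
im,m=load('w14'); crop(im,(240,70,420,265),4,'w14a.png')"
```

```text
(no output)
```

View pics/w14a.png

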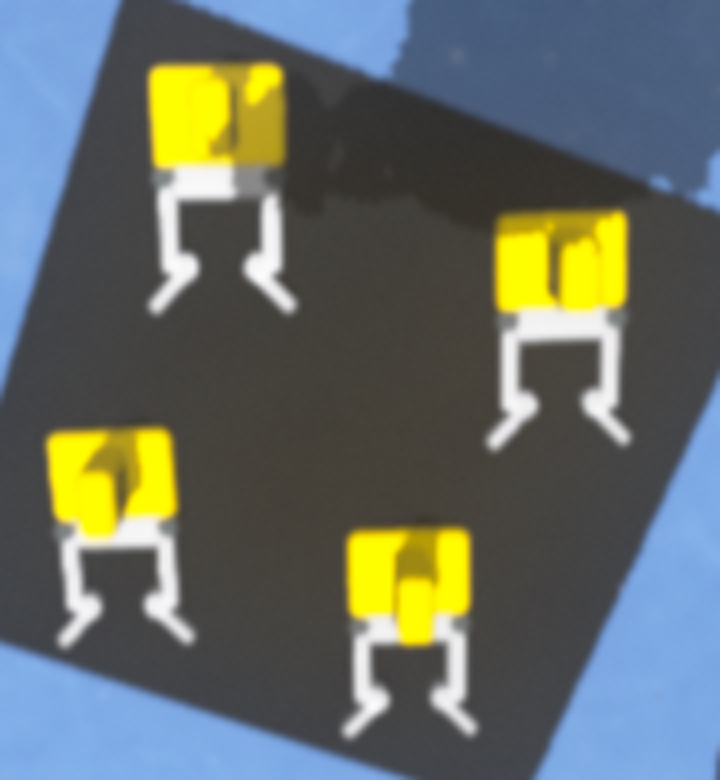

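```bash
cat > clips.py <<'E'
from h import *
im,m=load('w14')
f=lambda q:np.array(q)/4+(240,70)-.4
D={'A':([(148,66),(282,63),(285,163),(155,168)],(212,110)),'B':([(496,215),(628,210),(628,305),(498,312)],(577,278)),
'C':([(47,433),(170,428),(177,515),(57,523)],(97,503)),'D':([(347,533),(468,530),(471,613),(350,618)],(416,610))}
for k,(c,t) in D.items():
    P=unproj(m,f(c),11)[:,:2]; T=unproj(m,f(t),45)[0,:2]
    d=(P[2]+P[3]-P[0]-P[1])/2; yaw=np.degrees(np.arctan2(d[1],d[0])); e=(P[1]+P[2]-P[0]-P[3])/2; yaw2=np.degrees(np.arctan2(e[1],e[0]))
    C=P.mean(0); u=d/np.hypot(*d)
    print(k,'foot ctr',C.round(1),'len',np.hypot(*d).round(1),'wid',np.hypot(*e).round(1),'yaw',yaw.round(1),(yaw2+90).round(1),'tab',T.round(1),'tab-foot along',((T-C)@u).round(1),'lat',(u[0]*(T-C)[1]-u[1]*(T-C)[0]).round(1))
E
python3 clips.py
```

```text
A foot ctr [ 440.7 -370.5] len 29.3 wid 40.0 yaw 41.2 221.1 tab [ 439.1 -370.5] tab-foot along -1.2 lat 1.0
B foot ctr [ 406.5 -260.4] len 29.6 wid 40.9 yaw 43.0 222.0 tab [ 408.8 -260.7] tab-foot along 1.4 lat -1.8
C foot ctr [ 551.  -327.3] len 29.9 wid 39.9 yaw 42.2 222.6 tab [ 550.6 -327.2] tab-foot along -0.2 lat 0.3
D foot ctr [ 515.4 -230.3] len 29.7 wid 40.4 yaw 42.5 221.5 tab [ 515.5 -230.2] tab-foot along 0.2 lat -0.0
```

```bash
python3 -c "
from h import *
go(516.4,-229.5,85,222)"
```

```text
t 19.35 pos [ 479.6 -299.6  289.2] yaw -140.58 gap 85.2 F [-0.6  0.5 -0.8] j [-0.79  0.02  0.12  1.67  0.   -1.48]
  delta m [-0.0729  0.0308  0.2042] turn -2.58
```

play_rows --series '[[[-0.02,0.01,0.035],-2.5,0],[[-0.04,0.02,0.07],-2.5,0],[[-0.055,0.03,0.11],-2.5,0],[[-0.073,0.0308,0.148],-2.5,0],[[-0.073,0.0308,0.186],-2.5,0]]'

```text
time_s: 19.77
ee_pos: [517.9, -227.0, 102.4]
tool_rot: [-3.14, 0.001, -2.407]
force: [-0.3, -0.3, 0.0]
finger_gap: 85.3
```

play_rows --series '[[[0,0,0.018],0,0],[[0,0,0.018],0,0],[[0,0,0.018],0,0],[[0,0,0.018],0,0]]'

```text
time_s: 20.1
ee_pos: [517.2, -230.2, 87.4]
tool_rot: [-3.139, 0.001, -2.408]
force: [-0.0, 0.1, 0.6]
finger_gap: 85.6
```

```bash
python3 -c "
from h import *
go(516.4,-229.5,15,222)
im,m=snapj('wrist','w15')
s=manip.sense()['ee_pos']; print(proj(m,[[s[0],s[1],45],[s[0],s[1],11]]))
"
```

```text
t 20.1 pos [ 517.2 -230.2   87.4] yaw -137.96 gap 85.6 F [-0.   0.1  0.6] j [-0.65  0.02 -0.25  1.3   0.   -1.38]
  delta m [0.0002 0.0013 0.0724] turn 0.04
[[317.25884785 226.81255847]
 [317.71035073 208.9470049 ]]
```

View pics/w15.png

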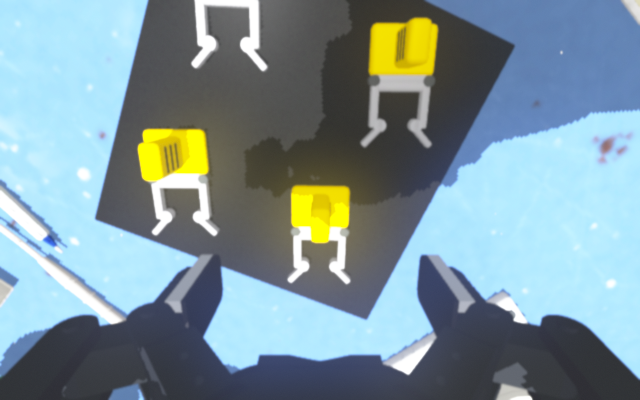

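play_rows --series '[[[0.0,0.0013,0.02],0,0],[[0.0,0.0013,0.045],0,0],[[0.0,0.0013,0.065],0,0],[[0.0,0.0013,0.071],0,0],[[0,0.0013,0.071],0,0]]'

```text
time_s: 20.57
ee_pos: [515.1, -228.8, 14.2]
tool_rot: [3.141, -0.0, -2.408]
force: [-0.5, -0.0, -0.4]
finger_gap: 85.1
```

play_rows --series '[[[0,0,0],0,0],[[0,0,0],0,0],[[0,0,0],0,0]]'

```text
time_s: 20.82
ee_pos: [516.5, -229.7, 16.1]
tool_rot: [-3.139, 0.001, -2.407]
force: [-0.2, 0.2, -0.7]
finger_gap: 85.6
```

```bash
python3 -c "
from h import *
go(516.4,-229.5,15,222)
im,m=snapj('wrist','w16')
"
```

```text
t 20.82 pos [ 516.5 -229.7   16.1] yaw -137.94 gap 85.6 F [-0.2  0.2 -0.7] j [-0.65  0.07 -0.33  1.16  0.   -1.38]
  delta m [-0.0001  0.0002  0.0011] turn 0.06
```

View pics/w16.png

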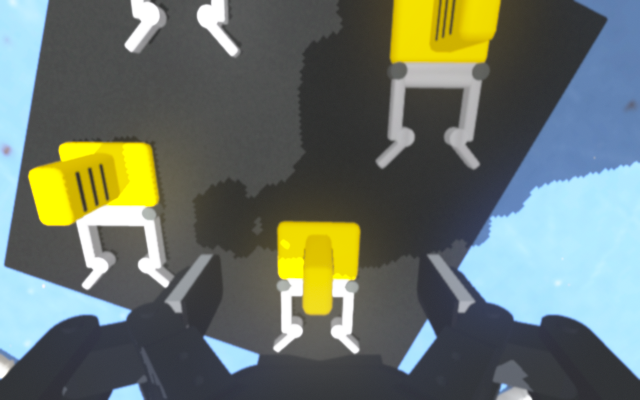

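play_rows --series '[[[0,0,0],0,1],[[0,0,0],0,1],[[0,0,0],0,1],[[0,0,0],0,1],[[0,0,0],0,1]]'

```text
time_s: 21.28
ee_pos: [515.3, -228.8, 14.2]
tool_rot: [3.142, 0.0, -2.407]
force: [-0.3, -0.5, 0.5]
finger_gap: 25.9
```

play_rows --series '[[[0,0,0],0,1],[[0,0,0],0,1],[[0,0,0],0,1],[[0,0,0],0,1]]'

```text
time_s: 21.62
ee_pos: [515.4, -228.8, 14.3]
tool_rot: [-3.142, 0.0, -2.407]
force: [-0.2, 1.1, 2.0]
finger_gap: 11.1
```

```bash
python3 -c "
from h import *
go(516.4,-229.5,120,222)
im,m=snapj('wrist','w17')
"
```

```text
t 21.62 pos [ 515.4 -228.8   14.3] yaw -137.93 gap 11.1 F [-0.2  1.1  2. ] j [-0.65  0.08 -0.33  1.16  0.   -1.38]
  delta m [-0.0003 -0.0012 -0.1057] turn 0.07
```

View pics/w17.png

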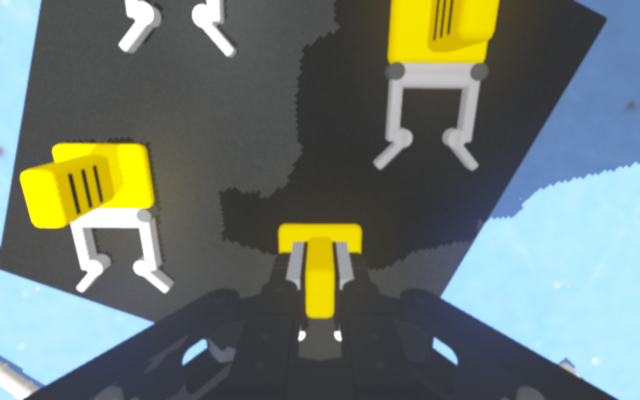

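play_rows --series '[[[0,0,-0.03],0,1],[[0,0,-0.06],0,1],[[0,0,-0.085],0,1],[[0,0,-0.085],0,1]]'

```text
time_s: 22.0
ee_pos: [517.7, -230.6, 104.8]
tool_rot: [-3.134, 0.001, -2.407]
force: [0.1, -0.1, 0.6]
finger_gap: 10.7
```

```bash
python3 -c "
from h import *
go(445.8,-24.5,85,169.5)
"
```

```text
t 22.0 pos [ 517.7 -230.6  104.8] yaw -137.92 gap 10.7 F [ 0.1 -0.1  0.6] j [-0.65  0.01 -0.23  1.32  0.   -1.38]
  delta m [-0.0847  0.2013  0.0184] turn 52.58
```

play_rows --series '[[[-0.008,0.02,0],6,1],[[-0.02,0.05,0],12,1],[[-0.034,0.08,0],18,1],[[-0.047,0.11,0],24,1],[[-0.059,0.14,0],30,1]]'

```text
time_s: 22.42
ee_pos: [464.5, -84.0, 98.5]
tool_rot: [3.141, -0.0, -2.937]
force: [0.4, 0.4, 0.0]
finger_gap: 11.1
```

```bash
python3 -c "
from h import *
go(445.8,-24.5,85,169.5)
"
```

```text
t 22.42 pos [464.5 -84.   98.5] yaw -168.25 gap 11.1 F [0.4 0.4 0. ] j [-0.46 -0.28 -0.51  1.34  0.   -0.66]
  delta m [0.0062 0.0621 0.0135] turn 22.25
```

play_rows --series '[[[0.003,0.03,0.006],6,1],[[0.006,0.05,0.013],12,1],[[0.006,0.062,0.013],18,1],[[0.006,0.062,0.013],22,1],[[0.006,0.062,0.013],22,1]]'

```text
time_s: 22.83
ee_pos: [446.1, -25.2, 85.7]
tool_rot: [3.141, -0.0, 2.967]
force: [-0.6, -0.8, -0.4]
finger_gap: 11.0
```

play_rows --series '[[[0,0,0],0,1],[[0,0,0],0,1],[[0,0,0],0,1]]'

```text
time_s: 23.08
ee_pos: [446.6, -26.4, 86.1]
tool_rot: [3.142, -0.0, 2.969]
force: [-0.2, -0.6, -0.1]
finger_gap: 11.2
```

```bash
python3 -c "
from h import *
go(445.8,-24.5,78,169.5)
snapj('wrist','w18'); im,m=snapj('scene','sc18'); crop(im,(200,140,360,260),5,'sc18z.png')
"
```

```text
t 23.08 pos [446.6 -26.4  86.1] yaw 170.13 gap 11.2 F [-0.2 -0.6 -0.1] j [-0.35 -0.36 -0.59  1.34  0.   -0.18]
  delta m [0.0011 0.0017 0.0081] turn 0.63
```

View pics/w18.png

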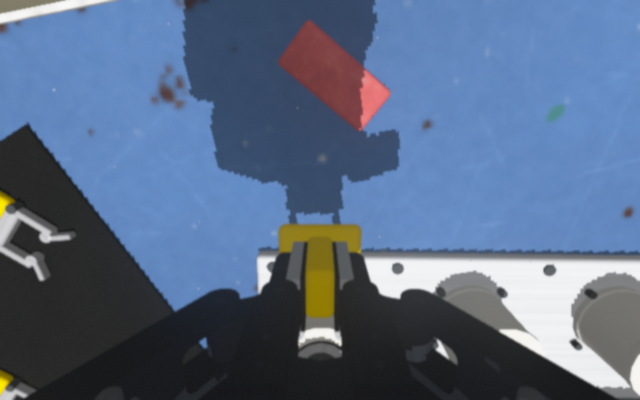

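View pics/sc18z.png

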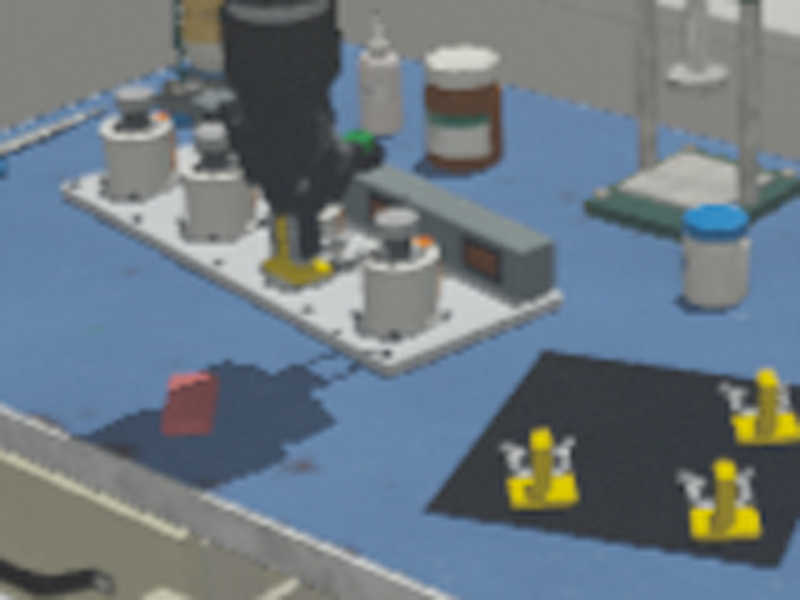

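play_rows --series '[[[0.001,0.0015,0.008],0.6,1],[[0.001,0.0015,0.008],0.6,1],[[0.001,0.0015,0.008],0.6,1],[[0.001,0.0015,0.008],0.6,1]]'

```text
time_s: 23.52
ee_pos: [445.6, -24.3, 78.0]
tool_rot: [3.141, -0.0, 2.958]
force: [0.1, 0.4, -0.4]
finger_gap: 11.4
```

```bash
python3 -c "
from h import *
go(494.0,-33.4,78,169.5)
"
```

```text
t 23.52 pos [445.6 -24.3  78. ] yaw 169.48 gap 11.4 F [ 0.1  0.4 -0.4] j [-0.35 -0.36 -0.61  1.32  0.   -0.17]
  delta m [-0.0493 -0.0001 -0.0001] turn -0.02
```

play_rows --series '[[[-0.008,0,0],0,1],[[-0.016,0,0],0,1],[[-0.024,0,0],0,1],[[-0.032,0,0],0,1],[[-0.036,0,0],0,1]]'

```text
time_s: 23.93
ee_pos: [480.1, -30.6, 77.5]
tool_rot: [3.141, -0.004, 2.958]
force: [-8.4, 1.5, -0.4]
finger_gap: 11.1
```

play_rows --series '[[[-0.004,0,0],0,1],[[-0.008,0,0],0,1],[[-0.012,0,0],0,1],[[-0.014,0,0],0,1],[[-0.014,0,0],0,1]]'

```text
time_s: 24.35
ee_pos: [494.7, -33.5, 78.2]
tool_rot: [-3.142, -0.001, 2.958]
force: [-3.7, 0.2, 1.0]
finger_gap: 11.1
```

```bash
python3 -c "
from h import *
go(494.0,-33.4,78,169.5)
snapj('wrist','w19'); im,m=snapj('scene','sc19'); crop(im,(200,140,360,260),5,'sc19z.png')
"
```

```text
t 24.35 pos [494.7 -33.5  78.2] yaw 169.48 gap 11.1 F [-3.7  0.2  1. ] j [-0.33 -0.19 -0.47  1.29 -0.   -0.15]
  delta m [ 0.0007 -0.0001  0.0002] turn -0.02
```

View pics/w19.png

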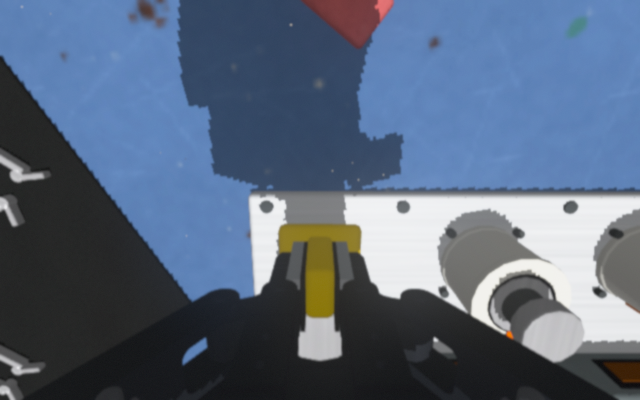

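View pics/sc19z.png

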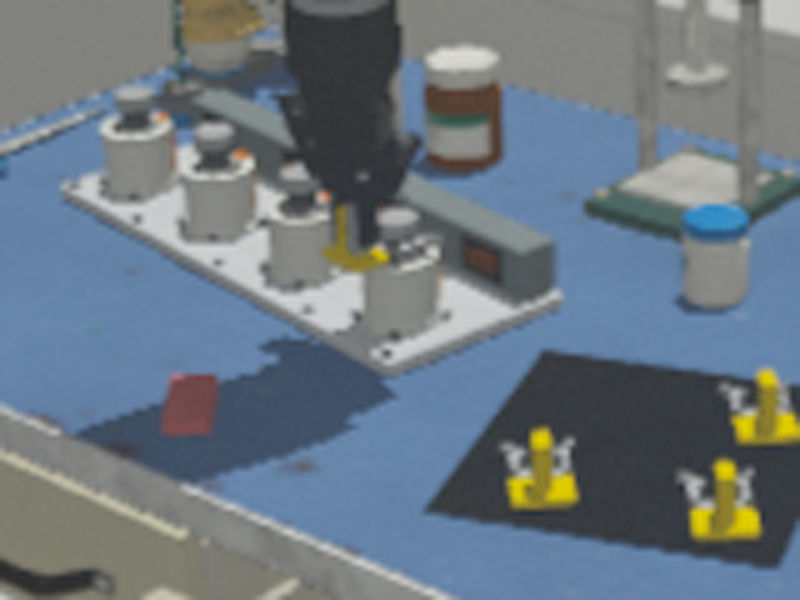

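play_rows --series '[[[-0.001,0,0],0,1],[[-0.002,0,0],0,1],[[-0.002,0,0],0,1]]'

```text
time_s: 24.7
ee_pos: [495.0, -33.5, 78.2]
tool_rot: [-3.141, -0.004, 2.958]
force: [-14.6, 1.4, 8.5]
finger_gap: 11.1
```

play_rows --series '[[[0.0015,0,0],0,1],[[0.0015,0,0],0,0],[[0.0015,0,0],0,0],[[0.0015,0,0],0,0],[[0.0015,0,0],0,0]]'

```text
time_s: 25.12
ee_pos: [495.9, -33.7, 78.5]
tool_rot: [3.142, 0.001, 2.958]
force: [-0.3, 0.1, -0.1]
finger_gap: 59.0
```

play_rows --series '[[[0,0,0],0,0],[[0,0,-0.02],0,0],[[0,0,-0.06],0,0],[[0,0,-0.09],0,0],[[0.0,0,-0.1],0,0]]'

```text
time_s: 25.53
ee_pos: [497.2, -34.2, 183.1]
tool_rot: [-3.141, 0.006, 2.958]
force: [1.2, -0.1, 1.2]
finger_gap: 85.8
```

```bash
python3 -c "
from h import *
go(494.0,-33.4,78,169.5)
snapj('wrist','w20'); im,m=snapj('scene','sc20'); crop(im,(200,140,360,260),5,'sc20z.png')
"
```

```text
t 25.53 pos [497.2 -34.2 183.1] yaw 169.47 gap 85.8 F [ 1.2 -0.1  1.2] j [-0.33 -0.22 -0.3   1.48  0.   -0.15]
  delta m [0.004  0.0002 0.1051] turn -0.03
```

View pics/w20.png

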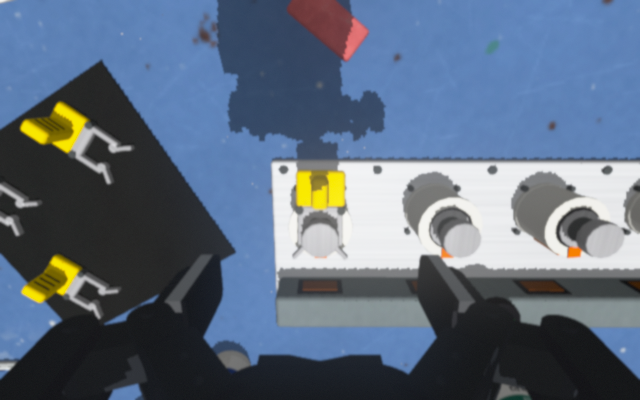

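View pics/sc20z.png

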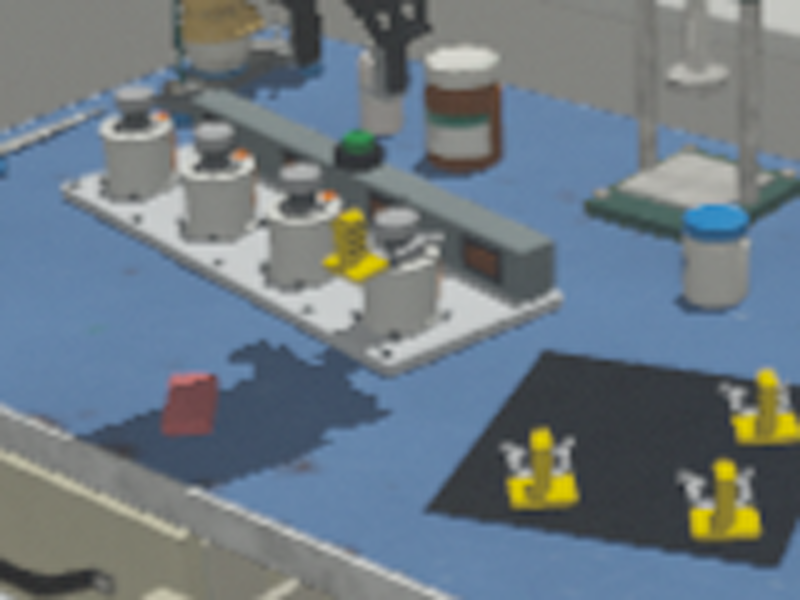

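```bash
python3 -c "
from h import *
im,m=load('w20'); crop(im,(260,150,380,280),5,'w20z.png')
"
```

```text
(no output)
```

View pics/w20z.png

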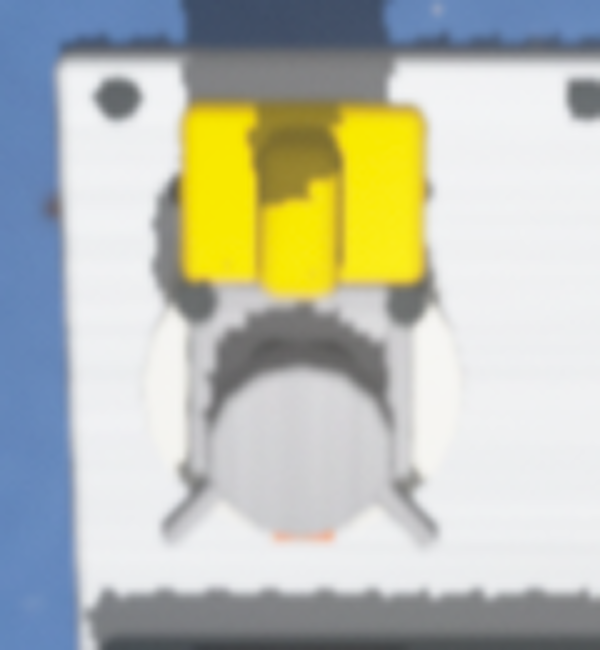

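```bash
python3 -c "
from h import *
im,m=load('w20')
a=unproj(m,(320.4,188.2),72)[0]; b=unproj(m,(320,239.6),90)[0]; print(a,b,np.hypot(*(a-b)[:2]))
for z in (66,72,78): 
  a=unproj(m,(320.4,188.2),z)[0]; print(z,np.hypot(*(a-b)[:2]))
go(405,-258,150,223)
go(552,-326.3,110,222)
"
```

```text
[491.58073951 -31.84858863  72.        ] [526.94406542 -38.71314763  90.        ] 36.02342279262207
66 34.42236845784791
72 36.02342279262207
78 37.62449676726746
t 25.63 pos [496.9 -34.1 180.7] yaw 169.47 gap 85.6 F [ 0.1  0.7 -0.2] j [-0.33 -0.22 -0.31  1.48  0.   -0.15]
  delta m [ 0.0496 -0.2369  0.0306] turn -53.53
t 25.63 pos [496.9 -34.1 180.7] yaw 169.47 gap 85.6 F [ 0.1  0.7 -0.2] j [-0.33 -0.22 -0.31  1.48  0.   -0.15]
  delta m [-0.1072 -0.2772  0.0714] turn -52.53
```

play_rows --series '[[[0.008,-0.04,0],-7,0],[[0.016,-0.08,0],-14,0],[[0.024,-0.12,0],-21,0],[[0.032,-0.16,0.01],-28,0],[[0.04,-0.2,0.03],-35,0]]'

```text
time_s: 26.05
ee_pos: [429.3, -199.5, 158.2]
tool_rot: [-3.141, 0.001, -2.781]
force: [0.2, -1.0, 0.6]
finger_gap: 85.4
```

```bash
python3 -c "
from h import *
go(407.5,-259.6,90,222.5)
"
```

```text
t 26.05 pos [ 429.3 -199.5  158.2] yaw -159.31 gap 85.4 F [ 0.2 -1.   0.6] j [-0.71 -0.29 -0.41  1.45  0.   -1.07]
  delta m [ 0.0417 -0.0485  0.0682] turn -21.81
```

play_rows --series '[[[0.02,-0.024,0.02],-7,0],[[0.0417,-0.0485,0.045],-14,0],[[0.0417,-0.0485,0.065],-21,0],[[0.0417,-0.0485,0.068],-22,0],[[0.0417,-0.0485,0.068],-22,0]]'

```text
time_s: 26.47
ee_pos: [406.4, -256.5, 88.2]
tool_rot: [3.137, 0.0, -2.405]
force: [-0.5, 0.3, 0.1]
finger_gap: 85.6
```

play_rows --series '[[[0,0,0],0,0],[[0,0,0],0,0]]'

```text
time_s: 26.63
ee_pos: [408.5, -257.6, 91.8]
tool_rot: [-3.14, 0.0, -2.404]
force: [0.1, -0.5, 0.8]
finger_gap: 85.4
```

```bash
cat > foot.py <<'E'
from h import *
def feet(name,z=11):
    """yellow feet: rough blobs"""
    im,m=load(name); hsv=cv2.cvtColor(im,cv2.COLOR_RGB2HSV)
    mk=((hsv[...,0]>22)&(hsv[...,0]<34)&(hsv[...,1]>150)&(hsv[...,2]>90)).astype(np.uint8)
    n,l,st,ce=cv2.connectedComponentsWithStats(mk)
    s=manip.sense()['ee_pos']; print('axis px z11,z45',proj(m,[[s[0],s[1],11],[s[0],s[1],45]]).round(1).tolist())
    for i in range(1,n):
        if st[i,4]>150: print('blob',st[i],ce[i].round(1))
E
python3 -c "
from foot import *
go(407.5,-259.6,15,222.5)
snapj('wrist','w21'); feet('w21')
"
```

```text
t 26.63 pos [ 408.5 -257.6   91.8] yaw -137.72 gap 85.4 F [ 0.1 -0.5  0.8] j [-0.83 -0.24 -0.49  1.32  0.   -1.57]
  delta m [ 0.0021 -0.0007  0.0768] turn -0.22
axis px z11,z45 [[318.0, 207.1], [317.7, 224.3]]
blob [ 120  108   74   50 3098] [157. 132.]
blob [ 289  181   58   56 2611] [317.4 203.8]
blob [  84  261   71   62 2735] [117.8 285.6]
```

View pics/w21.png

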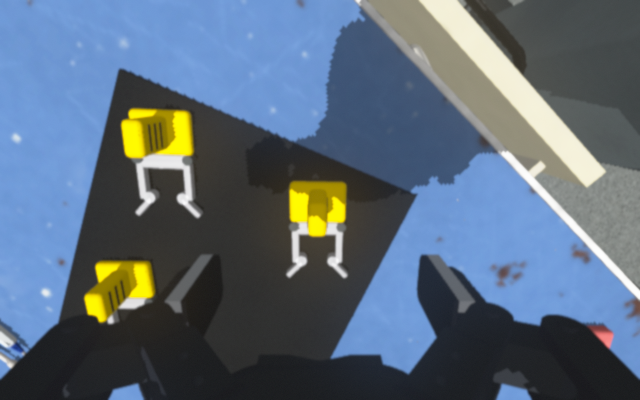

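play_rows --series '[[[0.002,0,0.02],-0.2,0],[[0.002,0,0.045],-0.2,0],[[0.002,0,0.068],-0.2,0],[[0.002,0,0.077],-0.2,0],[[0.002,0,0.077],-0.2,0]]'

```text
time_s: 27.1
ee_pos: [405.6, -257.9, 12.3]
tool_rot: [3.139, 0.0, -2.399]
force: [0.3, 0.3, 0.7]
finger_gap: 85.4
```

play_rows --series '[[[0,0,0],0,0],[[0,0,0],0,0]]'

```text
time_s: 27.27
ee_pos: [407.2, -260.0, 15.4]
tool_rot: [-3.139, 0.0, -2.399]
force: [0.0, 1.0, -0.5]
finger_gap: 85.4
```

```bash
python3 -c "
from foot import *
go(407.5,-259.6,15,222.5)
snapj('wrist','w22'); feet('w22')
"
```

```text
t 27.27 pos [ 407.2 -260.    15.4] yaw -137.43 gap 85.4 F [ 0.   1.  -0.5] j [-0.84 -0.18 -0.58  1.17  0.   -1.58]
  delta m [-0.0005  0.      0.0004] turn 0.07
axis px z11,z45 [[317.3, 255.4], [316.5, 294.6]]
blob [   0  116  138   84 8368] [ 67.9 155.3]
blob [ 277  223   83   94 5709] [317.6 259.7]
blob [   0  328   48   51 1066] [ 19.1 344.5]
```

View pics/w22.png

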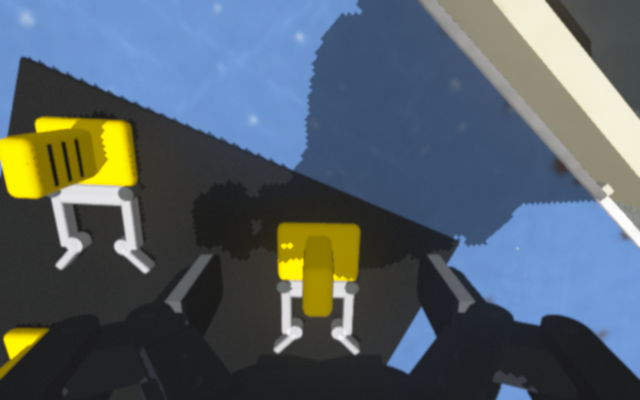

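play_rows --series '[[[0,0,0],0,1],[[0,0,0],0,1],[[0,0,0],0,1],[[0,0,0],0,1],[[0,0,0],0,1]]'

```text
time_s: 27.73
ee_pos: [406.2, -259.3, 13.7]
tool_rot: [-3.141, 0.0, -2.399]
force: [-0.4, -1.0, 0.2]
finger_gap: 25.2
```

play_rows --series '[[[0,0,0],0,1],[[0,0,0],0,1],[[0,0,0],0,1],[[0,0,0],0,1]]'

```text
time_s: 28.07
ee_pos: [406.3, -259.3, 13.8]
tool_rot: [-3.141, 0.0, -2.399]
force: [-0.7, 0.7, 2.5]
finger_gap: 11.5
```

play_rows --series '[[[0,0,-0.03],0,1],[[0,0,-0.06],0,1],[[0,0,-0.085],0,1],[[0,0,-0.085],0,1]]'

```text
time_s: 28.4
ee_pos: [408.1, -261.3, 103.7]
tool_rot: [-3.135, 0.0, -2.399]
force: [0.8, -0.6, 0.0]
finger_gap: 11.1
```

```bash
python3 -c "
from h import *
go(466.3,84.2,90,169.5)
"
```

```text
t 28.4 pos [ 408.1 -261.3  103.7] yaw -137.43 gap 11.1 F [ 0.8 -0.6  0. ] j [-0.84 -0.25 -0.47  1.34  0.   -1.58]
  delta m [-0.2766  0.2151  0.0122] turn 53.07
```

play_rows --series '[[[-0.022,0.017,-0.03],6,1],[[-0.046,0.036,-0.04],12,1],[[-0.07,0.054,-0.045],18,1],[[-0.094,0.073,-0.045],24,1],[[-0.118,0.092,-0.045],30,1]]'

```text
time_s: 28.82
ee_pos: [431.0, -110.5, 143.4]
tool_rot: [-3.141, 0.0, -2.928]
force: [0.0, -0.5, -1.5]
finger_gap: 11.4
```

```bash
python3 -c "
from h import *
go(466.3,84.2,140,169.5)
"
```

```text
t 28.82 pos [ 431.  -110.5  143.4] yaw -167.76 gap 11.4 F [ 0.  -0.5 -1.5] j [-0.55 -0.38 -0.51  1.45  0.   -0.76]
  delta m [-0.0758  0.1828  0.0034] turn 22.74
```

play_rows --series '[[[-0.014,0.034,0.003],6,1],[[-0.028,0.068,0.003],12,1],[[-0.042,0.102,0.003],18,1],[[-0.056,0.136,0.003],22,1],[[-0.07,0.17,0.02],22.5,1]]'

```text
time_s: 29.23
ee_pos: [463.8, 71.3, 125.7]
tool_rot: [3.141, 0.004, 2.963]
force: [1.3, -1.1, -0.0]
finger_gap: 11.3
```

play_rows --series '[[[0,0.0,0.015],0,1],[[0,0,0.03],0,1],[[0,0,0.035],0,1],[[0,0,0.035],0,1],[[0,0,0.035],0,1]]'

```text
time_s: 29.65
ee_pos: [462.1, 69.2, 88.6]
tool_rot: [3.142, -0.0, 2.968]
force: [-0.1, -0.8, -0.1]
finger_gap: 10.9
```

```bash
python3 -c "
from h import *
go(466.3,84.2,78,169.5)
snapj('wrist','w23')
"
```

```text
t 29.65 pos [462.1  69.2  88.6] yaw 170.03 gap 10.9 F [-0.1 -0.8 -0.1] j [-0.13 -0.29 -0.53  1.33  0.    0.04]
  delta m [-0.0015  0.0155  0.0106] turn 0.53
```

View pics/w23.png

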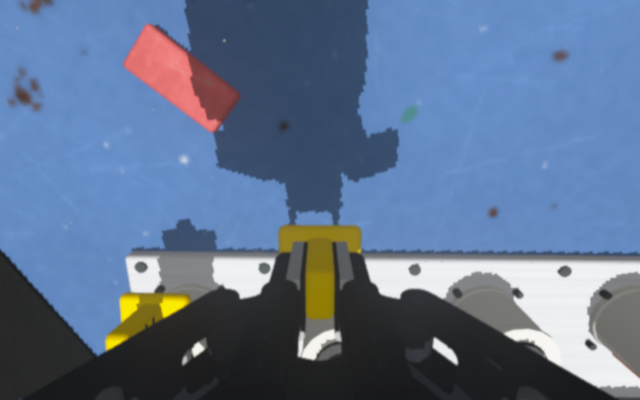

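play_rows --series '[[[-0.001,0.01,0.005],0.5,1],[[-0.001,0.0155,0.0105],0.5,1],[[-0.001,0.0155,0.0105],0.5,1],[[-0.001,0.0155,0.0105],0.5,1],[[-0.001,0.0155,0.0105],0.5,1]]'

```text
time_s: 30.12
ee_pos: [466.0, 84.3, 78.4]
tool_rot: [-3.142, 0.0, 2.96]
force: [0.1, 1.0, 0.0]
finger_gap: 11.0
```

```bash
python3 -c "
from h import *
go(514.5,75.3,78,169.5)
"
```

```text
t 30.12 pos [466.   84.3  78.4] yaw 169.57 gap 11.0 F [0.1 1.  0. ] j [-0.1  -0.26 -0.53  1.3  -0.    0.08]
  delta m [-0.0494 -0.0001  0.0005] turn 0.07
```

play_rows --series '[[[-0.008,0,0],0,1],[[-0.016,0,0],0,1],[[-0.024,0,0],0,1],[[-0.032,0,0],0,1],[[-0.036,0,0],0,1]]'

```text
time_s: 30.53
ee_pos: [500.6, 77.9, 77.5]
tool_rot: [-3.141, -0.004, 2.959]
force: [-7.6, 0.9, -1.0]
finger_gap: 11.0
```

play_rows --series '[[[-0.004,0,0],0,1],[[-0.008,0,0],0,1],[[-0.012,0,0],0,1],[[-0.014,0,0],0,1],[[-0.014,0,0],0,1]]'

```text
time_s: 30.95
ee_pos: [514.8, 75.4, 78.0]
tool_rot: [-3.141, -0.002, 2.959]
force: [-4.6, -0.3, 1.3]
finger_gap: 11.2
```

play_rows --series '[[[-0.001,0,0],0,1],[[-0.002,0,0],0,1],[[-0.002,0,0],0,1]]'

```text
time_s: 31.2
ee_pos: [515.1, 75.3, 78.0]
tool_rot: [-3.141, -0.005, 2.96]
force: [-13.8, 0.4, 8.3]
finger_gap: 11.1
```

Same signature as the first clip. Release and rise.

play_rows --series '[[[0.0015,0,0],0,1],[[0.0015,0,0],0,0],[[0.0015,0,0],0,0],[[0.0015,0,0],0,0],[[0.0015,0,0],0,0]]'

```text
time_s: 31.62
ee_pos: [516.1, 75.4, 78.4]
tool_rot: [3.141, 0.001, 2.959]
force: [0.4, 0.4, -0.0]
finger_gap: 59.0
```

play_rows --series '[[[0,0,0],0,0],[[0,0,-0.02],0,0],[[0,0,-0.06],0,0],[[0,0,-0.09],0,0],[[0.0,0,-0.1],0,0]]'

```text
time_s: 32.03
ee_pos: [517.5, 75.2, 183.2]
tool_rot: [3.141, 0.006, 2.96]
force: [1.2, 0.5, -0.1]
finger_gap: 85.0
```

```bash
python3 -c "
from foot import *
go(552,-326.5,90,222.)
im,m=snapj('wrist','w24'); feet('w24'); crop(im,(260,150,380,280),5,'w24z.png')
"
```

```text
t 32.03 pos [517.5  75.2 183.2] yaw 169.57 gap 85.0 F [ 1.2  0.5 -0.1] j [-0.11 -0.14 -0.24  1.47  0.    0.08]
  delta m [-0.1061 -0.3889  0.0937] turn -52.43
axis px z11,z45 [[318.8, 178.2], [318.7, 187.2]]
blob [ 153  170   55   40 1784] [180.4 188.7]
blob [ 293  171   49   41 1751] [317.  189.5]
```

View pics/w24z.png

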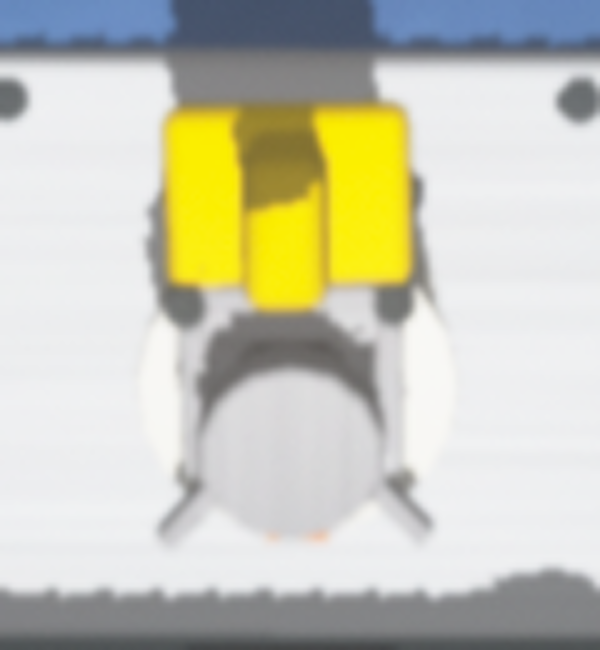

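View pics/w24.png

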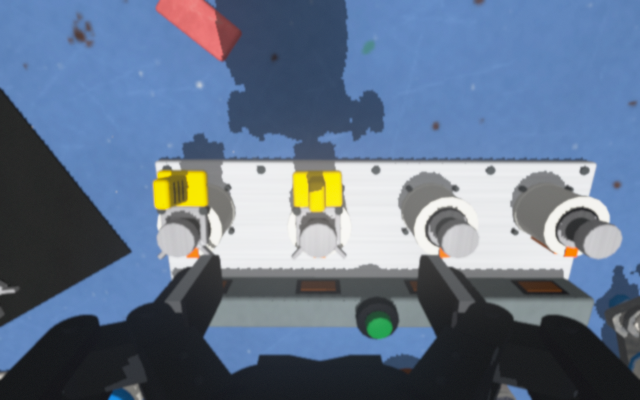

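play_rows --series '[[[-0.01,-0.038,0],-7,0],[[-0.02,-0.076,0],-14,0],[[-0.03,-0.115,0],-21,0],[[-0.041,-0.153,0],-28,0],[[-0.052,-0.19,0],-35,0]]'

```text
time_s: 32.5
ee_pos: [531.2, -114.7, 177.2]
tool_rot: [3.141, -0.0, -2.746]
force: [1.5, 1.1, -0.1]
finger_gap: 85.5
```

```bash
python3 -c "
from foot import *
go(552,-326.5,90,222.)
"
```

```text
t 32.5 pos [ 531.2 -114.7  177.2] yaw -157.32 gap 85.5 F [ 1.5  1.1 -0.1] j [-0.45 -0.07 -0.18  1.46  0.   -0.85]
  delta m [ 0.0625 -0.2035  0.0871] turn -19.32
```

play_rows --series '[[[0.012,-0.038,0],-6,0],[[0.024,-0.077,0.0],-12,0],[[0.036,-0.115,0.015],-19,0],[[0.047,-0.153,0.03],-19.3,0],[[0.059,-0.192,0.05],-19.3,0]]'

```text
time_s: 32.92
ee_pos: [549.6, -310.8, 129.6]
tool_rot: [-3.141, 0.0, -2.414]
force: [0.6, 0.8, 0.6]
finger_gap: 85.5
```

play_rows --series '[[[0,-0.0,0.03],0,0],[[0,-0.0,0.035],0,0],[[0,-0.0,0.035],0,0],[[0,-0.0,0.035],0,0]]'

```text
time_s: 33.25
ee_pos: [549.5, -307.4, 95.7]
tool_rot: [3.141, 0.0, -2.414]
force: [0.1, 0.6, 0.5]
finger_gap: 85.5
```

```bash
python3 -c "
from foot import *
go(552,-326.5,15,222)
snapj('wrist','w25'); feet('w25')
"
```

```text
t 33.25 pos [ 549.5 -307.4   95.7] yaw -138.32 gap 85.5 F [0.1 0.6 0.5] j [-0.72  0.21 -0.03  1.33  0.   -1.44]
  delta m [ 0.0108 -0.016   0.0807] turn -0.32
axis px z11,z45 [[317.0, 205.9], [316.7, 222.6]]
blob [ 325    0   69   42 2663] [358.4  19.5]
blob [ 267  168   57   53 2488] [294.9 189.9]
```

View pics/w25.png

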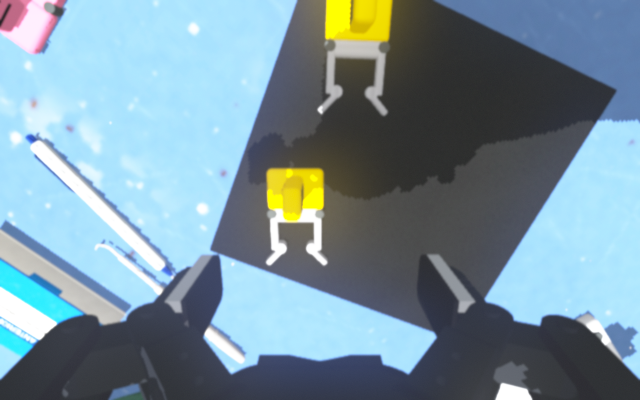

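play_rows --series '[[[0.006,-0.008,0.02],-0.3,0],[[0.011,-0.0155,0.045],-0.3,0],[[0.011,-0.0155,0.07],-0.3,0],[[0.011,-0.0155,0.08],-0.3,0],[[0.011,-0.0155,0.08],-0.3,0]]'

```text
time_s: 33.72
ee_pos: [551.0, -325.6, 14.2]
tool_rot: [3.139, -0.0, -2.409]
force: [-0.9, 0.9, -0.0]
finger_gap: 85.8
```

play_rows --series '[[[0,0,0],0,0],[[0,0,0],0,0]]'

```text
time_s: 33.88
ee_pos: [552.9, -327.7, 18.0]
tool_rot: [-3.139, 0.0, -2.409]
force: [-0.2, 0.2, 0.7]
finger_gap: 85.7
```

```bash
python3 -c "
from foot import *
go(552,-326.5,15,222)
snapj('wrist','w26'); feet('w26')
"
```

```text
t 33.88 pos [ 552.9 -327.7   18. ] yaw -138.02 gap 85.7 F [-0.2  0.2  0.7] j [-0.74  0.3  -0.08  1.19  0.   -1.47]
  delta m [-0.0001  0.0015  0.003 ] turn -0.02
axis px z11,z45 [[317.2, 252.9], [316.4, 290.8]]
blob [ 371    0  103   39 3649] [421.8  17.8]
blob [ 279  220   83   92 5549] [319.5 255.9]
```

View pics/w26.png

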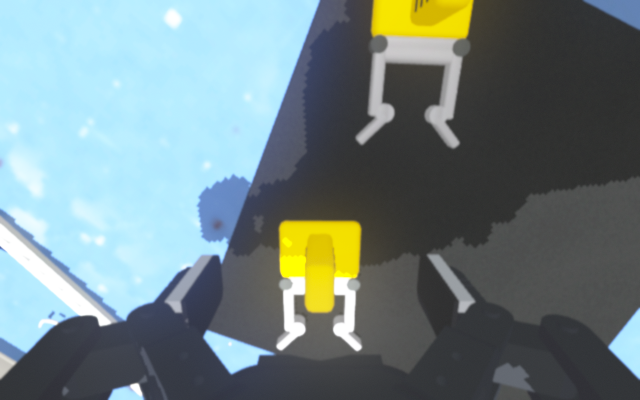

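play_rows --series '[[[0,0.0005,0.002],0,1],[[0,0.0005,0.002],0,1],[[0,0.0005,0.002],0,1],[[0,0.0005,0.002],0,1],[[0,0.0005,0.002],0,1]]'

```text
time_s: 34.35
ee_pos: [551.3, -326.9, 13.6]
tool_rot: [-3.142, 0.0, -2.41]
force: [-0.5, 0.0, -0.1]
finger_gap: 25.4
```

play_rows --series '[[[0,0,0],0,1],[[0,0,0],0,1],[[0,0,0],0,1],[[0,0,0],0,1]]'

```text
time_s: 34.68
ee_pos: [551.3, -327.0, 13.6]
tool_rot: [-3.141, 0.0, -2.41]
force: [-0.6, 0.8, 2.1]
finger_gap: 11.0
```

```bash
python3 -c "
from foot import *
go(486.5,192.4,145,169.5)
"
```

```text
t 34.68 pos [ 551.3 -327.    13.6] yaw -138.07 gap 11.0 F [-0.6  0.8  2.1] j [-0.74  0.3  -0.08  1.19  0.   -1.47]
  delta m [-0.2989  0.4297 -0.1314] turn 52.43
```

play_rows --series '[[[0,0,-0.03],0,1],[[0,0,-0.065],0,1],[[-0.005,0.008,-0.1],2,1],[[-0.02,0.03,-0.125],6,1],[[-0.037,0.053,-0.131],10,1]]'

```text
time_s: 35.1
ee_pos: [544.8, -264.4, 149.7]
tool_rot: [-3.135, 0.002, -2.589]
force: [0.5, 0.4, 0.0]
finger_gap: 11.3
```

```bash
python3 -c "
from foot import *
go(486.5,192.4,145,169.5)
"
```

```text
t 35.1 pos [ 544.8 -264.4  149.7] yaw -148.36 gap 11.3 F [0.5 0.4 0. ] j [-0.67  0.11 -0.04  1.41  0.   -1.22]
  delta m [-0.19    0.4195  0.0024] turn 42.14
```

play_rows --series '[[[-0.014,0.031,0],5,1],[[-0.028,0.062,0],10,1],[[-0.042,0.093,0],15,1],[[-0.056,0.124,0],20,1],[[-0.07,0.155,0],25,1]]'

```text
time_s: 35.52
ee_pos: [520.2, -92.6, 144.2]
tool_rot: [3.141, -0.0, -3.025]
force: [0.6, 0.2, -0.8]
finger_gap: 11.4
```

```bash
python3 -c "
from foot import *
go(486.5,192.4,145,169.5)
"
```

```text
t 35.52 pos [520.2 -92.6 144.2] yaw -173.33 gap 11.4 F [ 0.6  0.2 -0.8] j [-0.42 -0.11 -0.28  1.41  0.   -0.54]
  delta m [ 0.0004  0.287  -0.0007] turn 17.17
```

play_rows --series '[[[0,0.035,0],4,1],[[0,0.07,0],8,1],[[0,0.105,0],12,1],[[0,0.14,0],16,1],[[0,0.175,0],17,1]]'

```text
time_s: 35.93
ee_pos: [499.1, 81.2, 144.4]
tool_rot: [3.141, 0.0, 2.962]
force: [0.7, -0.3, -0.3]
finger_gap: 11.3
```

```bash
python3 -c "
from foot import *
go(486.5,192.4,90,169.5)
"
```

```text
t 35.93 pos [499.1  81.2 144.4] yaw 169.69 gap 11.3 F [ 0.7 -0.3 -0.3] j [-0.1  -0.19 -0.34  1.41  0.    0.08]
  delta m [0.0323 0.1072 0.0544] turn 0.19
```

play_rows --series '[[[0.012,0.035,0],0,1],[[0.024,0.07,0.0],0,1],[[0.032,0.098,0.01],0.2,1],[[0.032,0.107,0.03],0.2,1],[[0.032,0.107,0.054],0.2,1]]'

```text
time_s: 36.35
ee_pos: [487.5, 193.2, 91.1]
tool_rot: [3.14, 0.003, 2.966]
force: [1.4, 0.2, -0.4]
finger_gap: 11.1
```

play_rows --series '[[[0,0,0],0,1],[[0,0,0],0,1],[[0,0,0],0,1]]'

```text
time_s: 36.6
ee_pos: [487.3, 190.2, 91.6]
tool_rot: [3.141, 0.001, 2.962]
force: [-0.1, 0.6, -0.3]
finger_gap: 11.0
```

```bash
python3 -c "
from foot import *
go(486.5,192.4,77.5,169.5)
snapj('wrist','w27')
"
```

```text
t 36.6 pos [487.3 190.2  91.6] yaw 169.7 gap 11.0 F [-0.1  0.6 -0.3] j [ 0.12 -0.11 -0.37  1.31  0.    0.3 ]
  delta m [0.0011 0.002  0.0141] turn 0.2
```

View pics/w27.png

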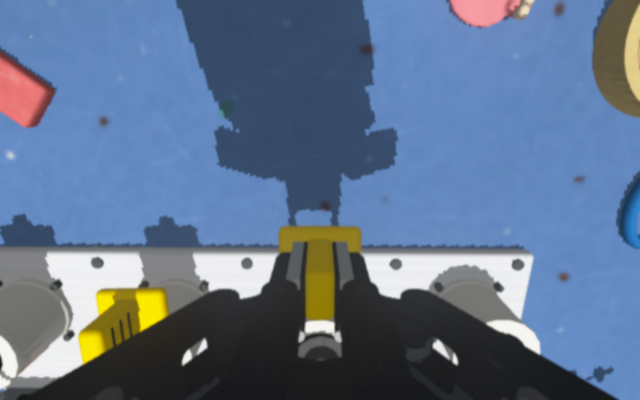

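play_rows --series '[[[0.001,0.002,0.007],0.2,1],[[0.001,0.002,0.014],0.2,1],[[0.001,0.002,0.014],0.2,1],[[0.001,0.002,0.014],0.2,1]]'

```text
time_s: 36.98
ee_pos: [485.9, 192.4, 76.0]
tool_rot: [-3.141, -0.001, 2.959]
force: [-0.4, -0.4, -0.8]
finger_gap: 11.5
```

```bash
python3 -c "
from h import *
go(534.7,183.5,77.8,169.5)
"
```

```text
t 36.98 pos [485.9 192.4  76. ] yaw 169.52 gap 11.5 F [-0.4 -0.4 -0.8] j [ 0.13 -0.1  -0.39  1.28  0.    0.31]
  delta m [-0.0496  0.0001 -0.0019] turn 0.02
```

play_rows --series '[[[-0.008,0,-0.0015],0,1],[[-0.016,0,-0.0015],0,1],[[-0.024,0,-0.0015],0,1],[[-0.032,0,-0.0015],0,1],[[-0.036,0,-0.0015],0,1]]'

```text
time_s: 37.4
ee_pos: [521.3, 185.8, 77.2]
tool_rot: [-3.141, -0.003, 2.959]
force: [-6.8, 0.8, -0.8]
finger_gap: 11.3
```

play_rows --series '[[[-0.004,0,0],0,1],[[-0.008,0,0],0,1],[[-0.012,0,0],0,1],[[-0.014,0,0],0,1],[[-0.014,0,0],0,1]]'

```text
time_s: 37.82
ee_pos: [534.8, 183.5, 77.8]
tool_rot: [-3.141, -0.003, 2.959]
force: [-8.5, -0.1, 3.0]
finger_gap: 10.8
```

play_rows --series '[[[-0.001,0,0],0,1],[[-0.002,0,0],0,1],[[-0.002,0,0],0,1]]'

```text
time_s: 38.07
ee_pos: [535.0, 183.5, 77.8]
tool_rot: [-3.141, -0.005, 2.959]
force: [-15.7, 0.7, 8.4]
finger_gap: 10.9
```

play_rows --series '[[[0.0015,0,0],0,1],[[0.0015,0,0],0,0],[[0.0015,0,0],0,0],[[0.0015,0,0],0,0],[[0.0015,0,0],0,0]]'

```text
time_s: 38.48
ee_pos: [536.5, 183.4, 78.3]
tool_rot: [3.141, 0.001, 2.959]
force: [-0.1, 0.1, -0.2]
finger_gap: 59.3
```

play_rows --series '[[[0,0,0],0,0],[[0,0,-0.02],0,0],[[0,0,-0.06],0,0],[[0,0,-0.09],0,0],[[0.0,0,-0.1],0,0]]'

```text
time_s: 38.9
ee_pos: [538.0, 183.6, 183.3]
tool_rot: [3.14, 0.006, 2.959]
force: [0.9, 0.9, 1.4]
finger_gap: 84.9
```

```bash
python3 -c "
from foot import *
go(442,-369.5,180,221)
im,m=snapj('wrist','w28'); feet('w28'); crop(im,(260,150,380,280),5,'w28z.png')
"
```

```text
t 38.9 pos [538.  183.6 183.3] yaw 169.54 gap 84.9 F [0.9 0.9 1.4] j [ 0.1  -0.01 -0.1   1.47  0.    0.28]
  delta m [-0.0061 -0.5614  0.0023] turn -51.46
axis px z11,z45 [[318.6, 178.2], [318.6, 187.1]]
blob [   0  170   74   39 2257] [ 37.5 189.1]
blob [ 152  170   55   42 1775] [178.7 189.1]
blob [ 292  171   49   41 1741] [316.2 189.4]
```

View pics/w28z.png

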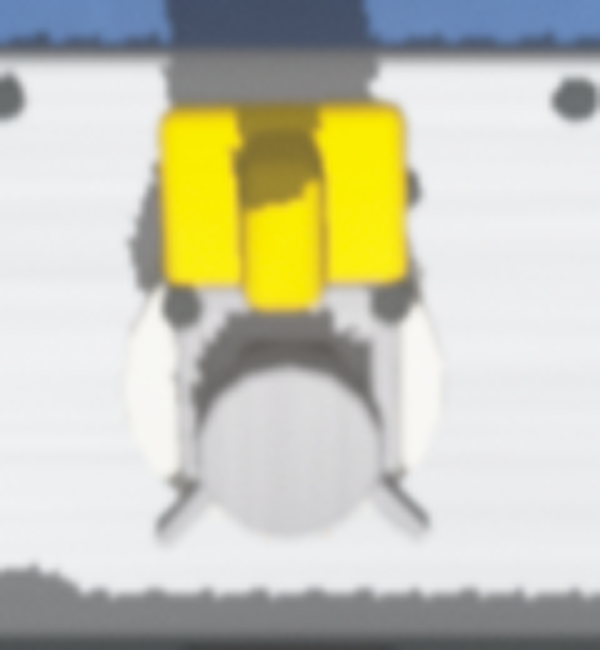

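play_rows --series '[[[0,-0.038,0],-6,0],[[0,-0.077,0],-12,0],[[0,-0.115,0],-18,0],[[0,-0.154,0],-24,0],[[0,-0.193,0],-30,0]]'

```text
time_s: 39.37
ee_pos: [500.1, -7.5, 177.0]
tool_rot: [3.141, -0.0, -2.796]
force: [1.0, -0.2, 0.0]
finger_gap: 85.4
```

```bash
python3 -c "
from foot import *
go(442,-369.5,180,221)
"
```

```text
t 39.37 pos [500.1  -7.5 177. ] yaw -160.18 gap 85.4 F [ 1.  -0.2  0. ] j [-0.28 -0.21 -0.3   1.48  0.   -0.62]
  delta m [ 0.1774 -0.3208 -0.003 ] turn -21.18
```

play_rows --series '[[[0.018,-0.034,-0.01],-5,0],[[0.036,-0.068,-0.01],-10,0],[[0.055,-0.102,-0.01],-15,0],[[0.073,-0.136,-0.01],-20,0],[[0.092,-0.17,-0.01],-21,0]]'

```text
time_s: 39.78
ee_pos: [470.1, -198.8, 187.2]
tool_rot: [3.141, 0.0, -2.43]
force: [0.7, -0.1, 0.5]
finger_gap: 85.9
```

```bash
python3 -c "
from foot import *
go(442,-369.5,180,221)
"
```

```text
t 39.78 pos [ 470.1 -198.8  187.2] yaw -139.21 gap 85.9 F [ 0.7 -0.1  0.5] j [-0.66 -0.17 -0.26  1.49  0.   -1.37]
  delta m [ 0.1328 -0.1109  0.0071] turn -0.21
```

play_rows --series '[[[0.03,-0.025,0.0],0,0],[[0.06,-0.05,0],0,0],[[0.09,-0.075,0.03],0,0],[[0.115,-0.096,0.06],0,0],[[0.133,-0.111,0.08],0,0]]'

```text
time_s: 40.2
ee_pos: [441.1, -369.6, 106.2]
tool_rot: [-3.141, 0.0, -2.436]
force: [0.4, 0.2, -0.0]
finger_gap: 85.5
```

play_rows --series '[[[0,-0.0,0.0],0,0],[[0,-0.0,0],0,0],[[0,-0.0,0],0,0],[[0,-0.0,0],0,0]]'

```text
time_s: 40.53
ee_pos: [442.5, -367.3, 109.0]
tool_rot: [-3.14, 0.0, -2.434]
force: [0.2, -0.6, 1.4]
finger_gap: 85.3
```

```bash
python3 -c "
from foot import *
go(442,-369.5,15,221)
snapj('wrist','w29'); feet('w29')
"
```

```text
t 40.53 pos [ 442.5 -367.3  109. ] yaw -139.45 gap 85.3 F [ 0.2 -0.6  1.4] j [-0.92  0.04 -0.19  1.34  0.   -1.63]
  delta m [ 0.0018 -0.0012  0.094 ] turn -0.45
axis px z11,z45 [[318.2, 200.3], [317.9, 215.2]]
blob [ 290  175   55   52 2271] [316.5 196.5]
```

View pics/w29.png

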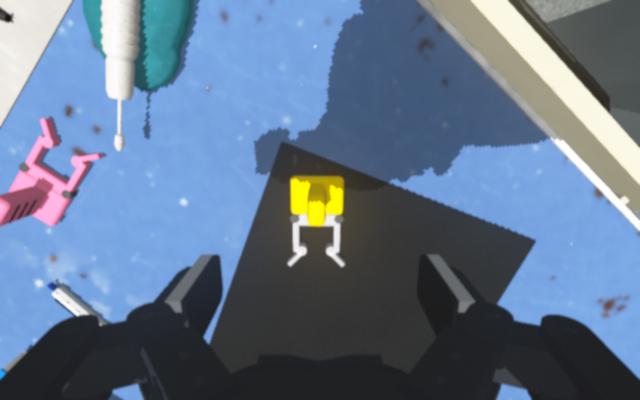

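play_rows --series '[[[0.002,-0.0005,0.03],-0.4,0],[[0.002,-0.0005,0.06],-0.4,0],[[0.002,-0.0005,0.085],-0.4,0],[[0.002,-0.0005,0.094],-0.4,0],[[0.002,-0.0005,0.094],-0.4,0]]'

```text
time_s: 41.0
ee_pos: [440.1, -367.6, 12.4]
tool_rot: [3.139, 0.0, -2.427]
force: [-0.2, 0.3, 0.3]
finger_gap: 85.5
```

play_rows --series '[[[0,0,0],0,0],[[0,0,0],0,0]]'

```text
time_s: 41.17
ee_pos: [441.8, -370.4, 16.3]
tool_rot: [-3.138, -0.0, -2.427]
force: [0.4, -0.4, 0.6]
finger_gap: 85.6
```

```bash
python3 -c "
from foot import *
go(442,-369.5,15,221)
snapj('wrist','w30'); feet('w30')
"
```

```text
t 41.17 pos [ 441.8 -370.4   16.3] yaw -139.08 gap 85.6 F [ 0.4 -0.4  0.6] j [-0.92  0.11 -0.29  1.17  0.   -1.64]
  delta m [-0.0008  0.0006  0.0013] turn -0.08
axis px z11,z45 [[317.2, 254.6], [316.4, 293.3]]
blob [ 278  221   83   94 5641] [318.5 257.9]
```

View pics/w30.png

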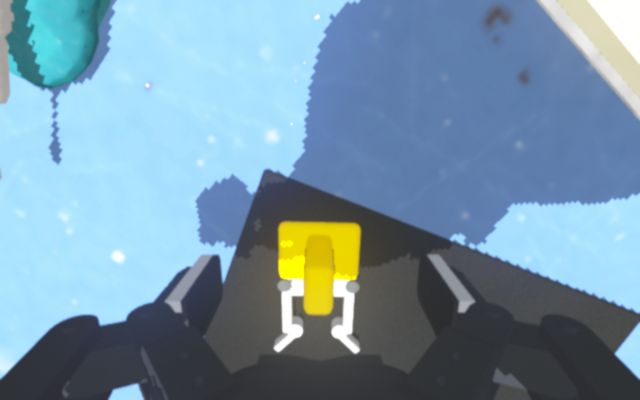

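play_rows --series '[[[0,0,0],0,1],[[0,0,0],0,1],[[0,0,0],0,1],[[0,0,0],0,1],[[0,0,0],0,1]]'

```text
time_s: 41.63
ee_pos: [440.6, -369.6, 14.1]
tool_rot: [-3.141, 0.0, -2.428]
force: [0.0, 0.0, 0.3]
finger_gap: 25.3
```

play_rows --series '[[[0,0,0],0,1],[[0,0,0],0,1],[[0,0,0],0,1],[[0,0,0],0,1]]'

```text
time_s: 41.97
ee_pos: [440.7, -369.5, 14.1]
tool_rot: [-3.142, 0.0, -2.428]
force: [-1.1, 0.6, 2.7]
finger_gap: 11.4
```

play_rows --series '[[[0,0,-0.03],0,1],[[0,0,-0.065],0,1],[[-0.005,0.008,-0.1],2,1],[[-0.015,0.03,-0.125],6,1],[[-0.025,0.053,-0.131],10,1]]'

```text
time_s: 42.38
ee_pos: [426.0, -314.5, 149.7]
tool_rot: [-3.135, 0.001, -2.607]
force: [1.1, -0.6, -0.1]
finger_gap: 11.0
```

```bash
python3 -c "
from foot import *
go(490,300.6,145,169.5)
"
```

```text
t 42.38 pos [ 426.  -314.5  149.7] yaw -149.34 gap 11.0 F [ 1.1 -0.6 -0.1] j [-0.88 -0.12 -0.27  1.41  0.   -1.42]
  delta m [-0.3687  0.4965  0.0021] turn 41.16
```

play_rows --series '[[[-0.0215,0.029,0],5,1],[[-0.043,0.058,0],10,1],[[-0.0645,0.087,0],15,1],[[-0.086,0.116,0],20,1],[[-0.1075,0.145,0],25,1]]'

```text
time_s: 42.8
ee_pos: [442.4, -131.8, 144.8]
tool_rot: [3.142, 0.0, -3.044]
force: [0.5, 0.1, -0.4]
finger_gap: 11.2
```

```bash
python3 -c "
from foot import *
go(490,300.6,145,169.5)
"
```

```text
t 42.8 pos [ 442.4 -131.8  144.8] yaw -174.39 gap 11.2 F [ 0.5  0.1 -0.4] j [-0.57 -0.33 -0.46  1.44  0.   -0.67]
  delta m [-8.970e-02  4.257e-01 -2.000e-04] turn 16.11
```

play_rows --series '[[[-0.008,0.036,0],5,1],[[-0.016,0.072,0],10,1],[[-0.023,0.109,0],15,1],[[-0.03,0.145,0],16,1],[[-0.038,0.182,0],16,1]]'

```text
time_s: 43.22
ee_pos: [461.4, 53.3, 144.9]
tool_rot: [3.142, 0.0, 2.963]
force: [1.0, -0.4, 0.3]
finger_gap: 11.2
```

```bash
python3 -c "
from foot import *
go(495,300.6,145,169.5)
"
```

```text
t 43.22 pos [461.4  53.3 144.9] yaw 169.79 gap 11.2 F [ 1.  -0.4  0.3] j [-0.17 -0.32 -0.45  1.43  0.    0.01]
  delta m [ 1.080e-02  2.493e-01 -1.000e-04] turn 0.29
```

play_rows --series '[[[0.002,0.036,0],0.2,1],[[0.004,0.074,0],0.2,1],[[0.006,0.112,0],0.2,1],[[0.008,0.15,0],0.2,1],[[0.009,0.188,0],0.2,1]]'

```text
time_s: 43.63
ee_pos: [485.5, 240.3, 144.8]
tool_rot: [3.142, 0.0, 2.962]
force: [0.8, -0.5, -0.7]
finger_gap: 10.8
```

```bash
python3 -c "
from foot import *
go(506.5,300.6,90,169.5)
"
```

```text
t 43.63 pos [485.5 240.3 144.8] yaw 169.71 gap 10.8 F [ 0.8 -0.5 -0.7] j [ 0.22 -0.07 -0.24  1.41  0.    0.4 ]
  delta m [-0.0098  0.0631  0.0548] turn 0.21
```

play_rows --series '[[[-0.005,0.03,0],0.2,1],[[-0.009,0.055,0.01],0.2,1],[[-0.009,0.063,0.03],0.2,1],[[-0.009,0.063,0.05],0.2,1],[[-0.009,0.063,0.055],0.2,1]]'

```text
time_s: 44.05
ee_pos: [504.0, 298.6, 86.1]
tool_rot: [-3.139, -0.004, 2.959]
force: [-0.3, -0.5, -1.0]
finger_gap: 11.3
```

play_rows --series '[[[0,0,0],0,1],[[0,0,0],0,1],[[0,0,0],0,1]]'

```text
time_s: 44.3
ee_pos: [506.8, 298.4, 91.5]
tool_rot: [3.141, 0.002, 2.958]
force: [0.7, -0.4, 0.1]
finger_gap: 10.9
```

```bash
python3 -c "
from foot import *
go(506.5,300.6,78,169.5)
snapj('wrist','w31')
"
```

```text
t 44.3 pos [506.8 298.4  91.5] yaw 169.46 gap 10.9 F [ 0.7 -0.4  0.1] j [ 0.31  0.09 -0.17  1.31  0.    0.49]
  delta m [0.0007 0.0021 0.0135] turn -0.04
```

View pics/w31.png

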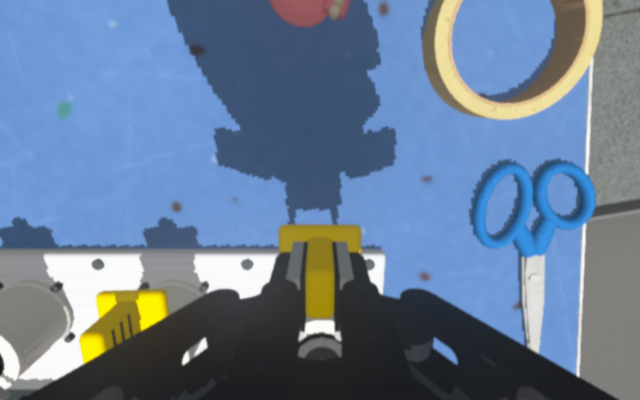

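play_rows --series '[[[0.0007,0.002,0.007],0,1],[[0.0007,0.002,0.0125],0,1],[[0.0007,0.002,0.0125],0,1],[[0.0007,0.002,0.0125],0,1],[[0.0007,0.002,0.0125],0,1]]'

```text
time_s: 44.77
ee_pos: [505.6, 300.6, 77.4]
tool_rot: [-3.142, -0.0, 2.958]
force: [-0.3, -0.1, -0.0]
finger_gap: 11.2
```

```bash
python3 -c "
from h import *
go(554.7,291.7,78,169.5)
"
```

```text
t 44.77 pos [505.6 300.6  77.4] yaw 169.49 gap 11.2 F [-0.3 -0.1 -0. ] j [ 0.31  0.1  -0.19  1.28  0.    0.5 ]
  delta m [-0.0499  0.0002 -0.0006] turn -0.01
```

play_rows --series '[[[-0.008,0,0],0,1],[[-0.016,0,0],0,1],[[-0.024,0,0],0,1],[[-0.032,0,0],0,1],[[-0.036,0,0],0,1]]'

```text
time_s: 45.18
ee_pos: [541.0, 293.7, 76.9]
tool_rot: [-3.141, -0.003, 2.958]
force: [-8.2, 1.7, -0.6]
finger_gap: 11.4
```

play_rows --series '[[[-0.004,0,0],0,1],[[-0.008,0,0],0,1],[[-0.012,0,0],0,1],[[-0.014,0,0],0,1],[[-0.014,0,0],0,1]]'

```text
time_s: 45.6
ee_pos: [555.3, 291.3, 77.4]
tool_rot: [-3.142, -0.0, 2.958]
force: [-0.9, -0.5, -1.0]
finger_gap: 11.2
```

play_rows --series '[[[-0.001,0,0],0,1],[[-0.002,0,0],0,1],[[-0.002,0,0],0,1]]'

```text
time_s: 45.85
ee_pos: [555.6, 291.3, 77.4]
tool_rot: [-3.141, -0.002, 2.959]
force: [-8.1, -0.5, 2.7]
finger_gap: 10.7
```

play_rows --series '[[[-0.001,0,0],0,1],[[-0.0015,0,0],0,1],[[-0.0015,0,0],0,1]]'

```text
time_s: 46.1
ee_pos: [555.8, 291.3, 77.4]
tool_rot: [-3.141, -0.005, 2.959]
force: [-14.0, 1.0, 7.3]
finger_gap: 11.1
```

play_rows --series '[[[0.002,0,0],0,1],[[0.002,0,0],0,0],[[0.002,0,0],0,0],[[0.002,0,0],0,0],[[0.002,0,0],0,0]]'

```text
time_s: 46.52
ee_pos: [556.9, 291.2, 77.8]
tool_rot: [3.141, 0.001, 2.958]
force: [0.5, 0.5, 0.3]
finger_gap: 59.0
```

play_rows --series '[[[0,0,0],0,0],[[0,0,-0.02],0,0],[[0,0,-0.06],0,0],[[0,0,-0.09],0,0],[[0.0,0,-0.1],0,0]]'

```text
time_s: 46.93
ee_pos: [558.4, 291.8, 183.2]
tool_rot: [3.139, 0.006, 2.958]
force: [0.1, 0.4, 0.7]
finger_gap: 85.2
```

```bash
python3 -c "
from foot import *
go(570,122,300,169.5)
im,m=snapj('wrist','w32'); feet('w32'); crop(im,(260,150,380,280),5,'w32z.png')
"
```

```text
t 46.93 pos [558.4 291.8 183.2] yaw 169.49 gap 85.2 F [0.1 0.4 0.7] j [0.27 0.18 0.09 1.48 0.   0.46]
  delta m [-0.0431 -0.1644 -0.1171] turn -0.01
axis px z11,z45 [[318.5, 178.2], [318.5, 187.2]]
blob [   0  170   73   42 2194] [ 36.1 189.9]
blob [ 151  170   55   42 1750] [178.1 189.1]
blob [ 294  171   49   39 1705] [317.6 188.8]
```

View pics/w32z.png

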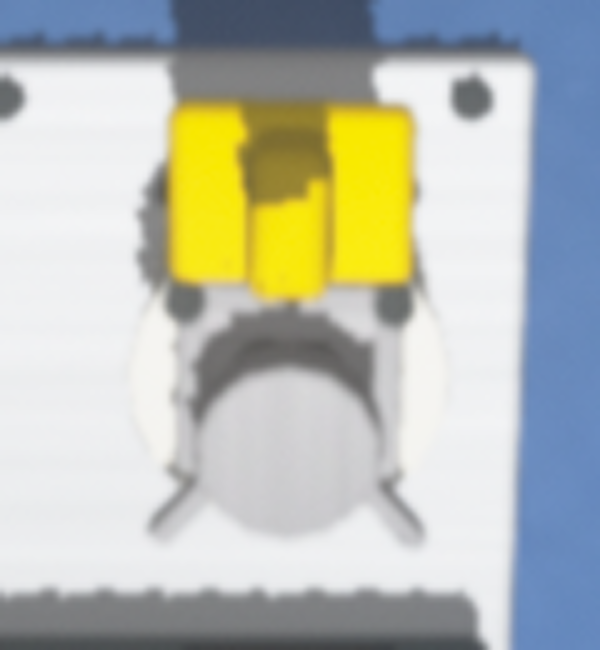

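```bash
python3 -c "
from foot import *
go(645,107,240,169.5)"
```

```text
t 46.98 pos [558.7 291.9 183.3] yaw 169.49 gap 85.2 F [-0.3  0.7  1.4] j [0.27 0.18 0.1  1.48 0.   0.46]
  delta m [-0.119  -0.1658 -0.0564] turn -0.01
```

play_rows --series '[[[-0.015,-0.02,-0.02],0,1],[[-0.036,-0.05,-0.04],0,1],[[-0.057,-0.08,-0.056],0,1],[[-0.078,-0.11,-0.056],0,1],[[-0.099,-0.14,-0.056],0,1]]'

```text
time_s: 47.4
ee_pos: [629.2, 134.0, 234.0]
tool_rot: [3.141, 0.002, 2.959]
force: [1.8, -0.5, -0.6]
finger_gap: 25.9
```

play_rows --series '[[[-0.02,-0.0258,0],0,1],[[-0.02,-0.0258,0],0,1],[[-0.02,-0.0258,0],0,1],[[-0.02,-0.0258,0],0,1],[[-0.02,-0.0258,0],0,1]]'

```text
time_s: 47.82
ee_pos: [642.6, 107.6, 233.1]
tool_rot: [3.141, -0.001, 2.959]
force: [-0.6, 0.5, -0.2]
finger_gap: 0.1
```

```bash
python3 -c "
from dash import *
from foot import feet
go(648.4,106.4,110,169.5)
im,m=snapj('wrist','w33'); feet('w33')
for C in [(589.1,285.3),(569.1,177.1),(548.9,68.9),(529.4,-40)]: dash('w33',np.array(C))
snapj('top','t33'); im,m=snapj('scene','sc33'); crop(im,(200,140,360,260),5,'sc33z.png')
"
```

```text
t 47.82 pos [642.6 107.6 233.1] yaw 169.55 gap 0.1 F [-0.6  0.5 -0.2] j [-0.03  0.27  0.28  1.59  0.    0.15]
  delta m [-5.900e-03 -1.000e-04  1.231e-01] turn 0.05
axis px z11,z45 [[319.1, 169.0], [319.0, 175.6]]
blob [  90   12   61   48 1943] [120.8  37.9]
blob [ 231   14   46   45 1609] [252.8  39.4]
blob [ 359   15   47   45 1656] [382.7  40. ]
blob [ 488   16   61   45 1796] [517.2  40.2]
w33 n 107 angle carrier -1.2 r 21.2 px 499.0 111.0
w33 n 111 angle carrier 0.9 r 21.7 px 379.0 112.0
w33 n 100 angle carrier 2.3 r 21.9 px 260.0 112.0
w33 n 53 angle carrier 4.5 r 21.0 px 139.0 111.0
```

View pics/w33.png

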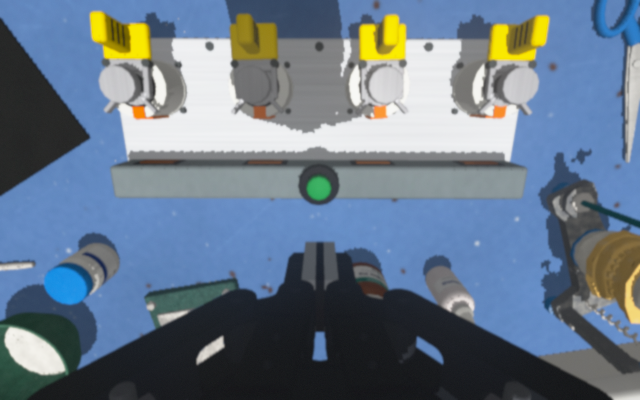

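View pics/sc33z.png

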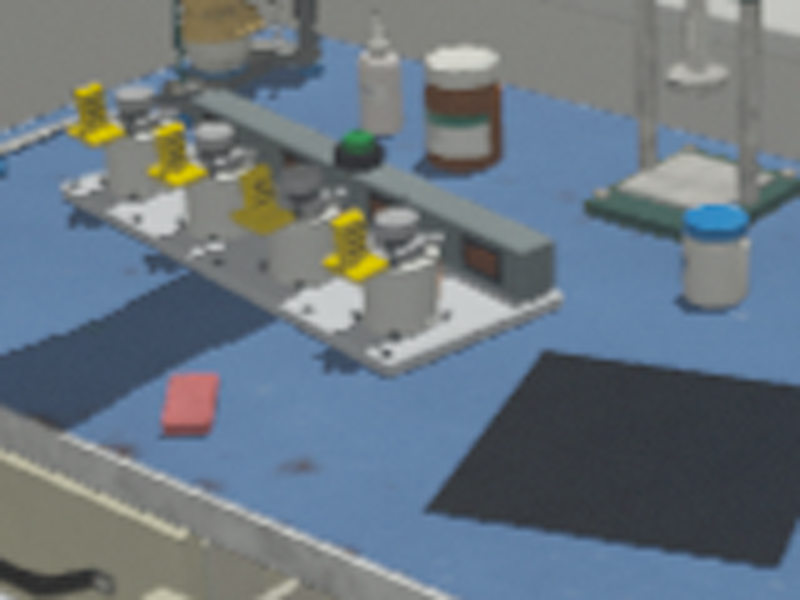

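```bash
python3 -c "
from h import *
im,m=load('w33'); hsv=cv2.cvtColor(im,cv2.COLOR_RGB2HSV); mk=(hsv[...,0]>50)&(hsv[...,0]<80)&(hsv[...,1]>150)&(hsv[...,2]>100); mk[:,:300]=0; mk[:,340:]=0
v,u=np.nonzero(mk); c=(u.mean(),v.mean()); print(c,len(u))
for z in (62,70,78): print(z,unproj(m,c,z)[0].round(1))
c=(318,183)
"
```

```text
(np.float64(318.46774193548384), np.float64(187.75345622119815)) 434
62 [650.8 105.7  62. ]
70 [648.8 106.1  70. ]
78 [646.7 106.5  78. ]
```

play_rows --series '[[[-0.003,0,0.03],0,1],[[-0.0065,0,0.06],0,1],[[-0.0065,0,0.09],0,1],[[-0.0065,0,0.12],0,1],[[-0.0065,0,0.13],0,1]]'

```text
time_s: 48.38
ee_pos: [646.8, 106.2, 98.4]
tool_rot: [-3.141, -0.006, 2.959]
force: [-1.9, 0.1, -0.8]
finger_gap: -0.2
```

play_rows --series '[[[0,0,0],0,1],[[0,0,0],0,1],[[0,0,0],0,1]]'

```text
time_s: 48.63
ee_pos: [650.7, 105.5, 106.1]
tool_rot: [3.141, 0.003, 2.959]
force: [0.1, -0.2, 0.8]
finger_gap: -0.2
```

```bash
python3 -c "
from h import *
go(649.3,106,80,169.5); snapj('wrist','w34')
"
```

```text
t 48.63 pos [650.7 105.5 106.1] yaw 169.51 gap -0.2 F [ 0.1 -0.2  0.8] j [-0.04  0.29  0.08  1.36  0.    0.15]
  delta m [0.0016 0.0002 0.0261] turn 0.01
```

View pics/w34.png

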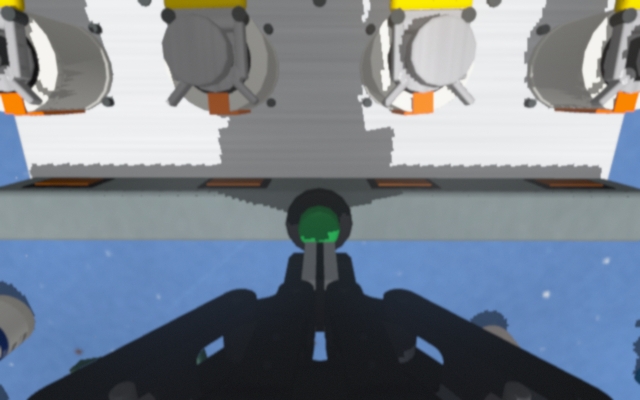

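play_rows --series '[[[0.0015,0,0.01],0,1],[[0.0015,0,0.02],0,1],[[0.0015,0,0.026],0,1],[[0.0015,0,0.026],0,1],[[0.0015,0,0.026],0,1]]'

```text
time_s: 49.1
ee_pos: [647.4, 105.6, 76.7]
tool_rot: [-3.141, -0.001, 2.958]
force: [0.3, 0.3, 0.2]
finger_gap: -0.0
```

play_rows --series '[[[0,0,0.002],0,1],[[0,0,0.004],0,1],[[0,0,0.006],0,1],[[0,0,0.006],0,1]]'

```text
time_s: 49.43
ee_pos: [648.2, 105.6, 71.5]
tool_rot: [3.141, 0.0, 2.958]
force: [-0.1, 0.2, 3.5]
finger_gap: 0.1
```

play_rows --series '[[[0,0,0.002],0,1],[[0,0,0.004],0,1],[[0,0,0.005],0,1],[[0,0,0.005],0,1]]'

```text
time_s: 49.77
ee_pos: [648.5, 105.6, 69.7]
tool_rot: [3.142, 0.002, 2.958]
force: [-9.6, -1.8, 23.0]
finger_gap: 0.2
```

play_rows --series '[[[0,0,0.002],0,1],[[0,0,0.003],0,1],[[0,0,0.003],0,1],[[0,0,0.003],0,1]]'

```text
time_s: 50.1
ee_pos: [648.6, 105.6, 69.3]
tool_rot: [-3.141, 0.003, 2.959]
force: [-19.8, -1.0, 41.5]
finger_gap: -0.4
```

```bash
python3 -c "
from h import *
im,m=snapj('wrist','w35'); crop(im,(260,160,380,280),5,'w35z.png'); go(648,106,80,169.5)
"
```

```text
t 50.15 pos [648.6 105.6  69.3] yaw 169.51 gap -0.1 F [-19.7  -0.7  42. ] j [-0.04  0.3   0.03  1.29 -0.    0.15]
  delta m [ 0.0007  0.0002 -0.0107] turn 0.01
```

View pics/w35z.png

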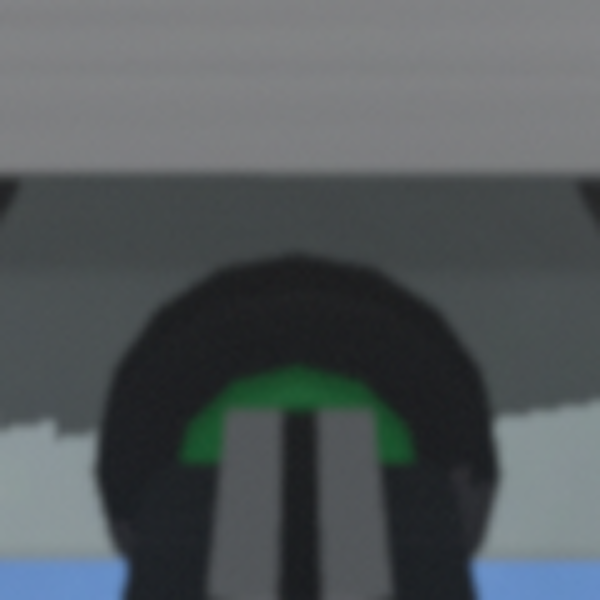

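play_rows --series '[[[0,0,-0.004],0,1],[[0,0,-0.006],0,1],[[0,0,-0.006],0,1]]'

```text
time_s: 50.4
ee_pos: [648.5, 105.6, 70.5]
tool_rot: [3.141, 0.001, 2.958]
force: [0.3, -0.2, 2.6]
finger_gap: 0.1
```

play_rows --series '[[[0,0,-0.001],0,1],[[0,0,-0.002],0,1],[[0,0,-0.002],0,1]]'

```text
time_s: 50.65
ee_pos: [648.5, 105.6, 71.6]
tool_rot: [3.141, 0.001, 2.958]
force: [1.9, -0.2, 3.2]
finger_gap: 0.0
```

play_rows --series '[[[0,0,-0.001],0,1],[[0,0,-0.002],0,1],[[0,0,-0.002],0,1]]'

```text
time_s: 50.9
ee_pos: [648.1, 105.6, 73.5]
tool_rot: [3.142, 0.0, 2.958]
force: [1.4, -0.0, 2.3]
finger_gap: 0.4
```

play_rows --series '[[[0,0,-0.001],0,1],[[0,0,-0.001],0,1],[[0,0,-0.001],0,1]]'

```text
time_s: 51.15
ee_pos: [647.8, 105.6, 74.3]
tool_rot: [-3.142, -0.0, 2.958]
force: [0.9, -0.2, 1.9]
finger_gap: -0.3
```

play_rows --series '[[[0,0,-0.001],0,1],[[0,0,-0.001],0,1],[[0,0,-0.001],0,1]]'

```text
time_s: 51.4
ee_pos: [647.7, 105.6, 75.3]
tool_rot: [-3.142, -0.001, 2.958]
force: [-0.5, -1.0, 2.2]
finger_gap: -0.1
```

play_rows --series '[[[0,0,-0.02],0,1],[[0,0,-0.05],0,1],[[0,0,-0.09],0,1],[[0,0,-0.13],0,1],[[0,0,-0.16],0,1]]'

```text
time_s: 51.82
ee_pos: [647.9, 105.7, 238.6]
tool_rot: [3.141, 0.001, 2.958]
force: [1.3, 0.0, 1.0]
finger_gap: 0.1
```

play_rows --series '[[[0,0,0],0,1],[[0,0,0],0,1],[[0,0,0],0,1],[[0,0,0],0,1]]'

```text
time_s: 52.15
ee_pos: [647.1, 105.6, 233.4]
tool_rot: [-3.141, -0.003, 2.958]
force: [1.0, 0.1, -0.7]
finger_gap: -0.1
```

```bash
python3 -c "
from dash import *
go(648.4,106.4,110,169.5)
im,m=snapj('wrist','w36')
for C in [(589.1,285.3),(569.1,177.1),(548.9,68.9),(529.4,-40)]: dash('w36',np.array(C))
im,m=snapj('scene','sc36'); crop(im,(200,140,360,260),5,'sc36z.png')
"
```

```text
t 52.15 pos [647.1 105.6 233.4] yaw 169.49 gap -0.1 F [ 1.   0.1 -0.7] j [-0.04  0.28  0.3   1.59  0.    0.15]
  delta m [-0.0015  0.001   0.1234] turn -0.01
w36 n 111 angle carrier -2.0 r 21.4 px 500.0 107.0
w36 n 119 angle carrier 1.4 r 21.7 px 381.0 107.0
w36 n 110 angle carrier 2.2 r 22.1 px 260.0 107.0
w36 n 53 angle carrier 5.3 r 21.2 px 140.0 107.0
```

View pics/w36.png

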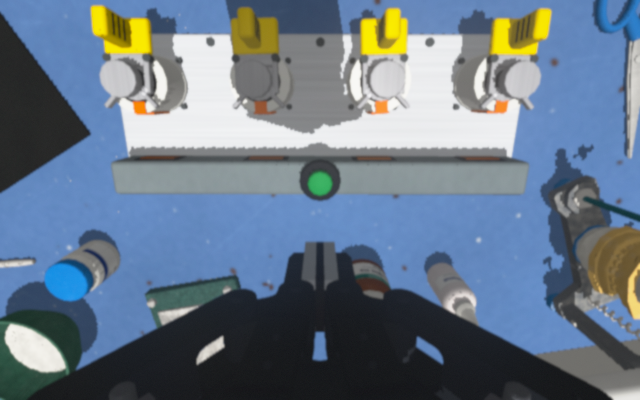

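View pics/sc36z.png

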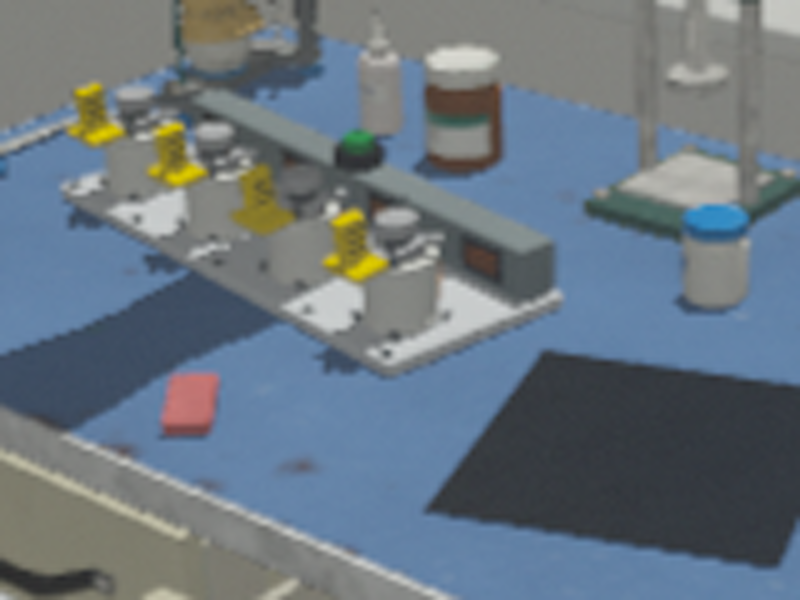

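```bash
python3 -c "
from plant import manip
print(manip.close_job())"
```

```text
the job is handed in; nothing more can be done
None
```

I turned all four spools to the reader and pushed a clip home on each shaft. I then pressed the green button fully and released it, retracted the arm, and handed the job in at about 52 s. No verdict was reported.

**Last checks:**
- **Spools:** the final wrist picture put the code patches at about −2°, +1°, +2° and +5° from the reader, shafts 1 to 4. The limit is 12.6°. The +5° on shaft 4 is partly hidden by its cap; it read +0.8° just after I turned it.
- **Clips:** every push showed a force peak followed by a hard stop at about 14 to 16 N. On shaft 4 I measured 36.0 mm from tab to shaft axis, the exact home value. The other three looked the same in close-up.
- **Button:** it moved under the fingers from about 75.5 mm or higher to a hard stop near 69.5 mm, which matches the 6 mm full travel. In the final wrist picture it stands up again.
- **Bystanders:** the wax block and blue-lidded jar look unmoved in the scene pictures, and no clips were left over.

**Disagreements:**
- The top and scene cameras put the carrier about 6 mm off from the wrist camera in y. I used the wrist estimate, corrected by the contact with the spools.
- The end stop of the button press reached about 41 N along z (46 N in total) at the fingertips. That is well under the 120 N wrist limit. The 40 N limit applies to the arm and the gripper's body, and only the fingertips were touching.

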